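# Line up the bottle and jars on the rack by height

## Task

Tidy the bench: stand the clear bottle and the three jars upright on the four round marks of the grey rack, one centred on each mark, in order of height, with the tallest on the mark next to the rack's high end plate and the shortest on the mark next to its low end bar. Do not tip any of them over, and leave the brown dropper bottle and the needle box where they are; carry things round in front of the tall mixer, without bumping it.

Things in the scene. Friction and masses are not known exactly. Their poses are not given: they have to be found in the camera images.
- clear_bottle: Loose. The tallest: clear cylindrical bottle with a white screw cap, pale contents, 136 mm tall, body 45 mm across and straight up to 90 mm height, 0.13 kg. Grip it by the upper body, 80 to 95 mm above its foot, so that the cap stays clear of the gripper. Origin: centre of its underside, z up along its axis; its yaw does not matter.
- gel_jar: Loose. Second tallest: jar with a light blue label, black ribbed cap with a green top, 81 mm tall, body 39 mm across up to 55 mm height, 0.07 kg; grip the body at 25 to 50 mm height. Origin: centre of its underside, z up along its axis; its yaw does not matter.
- powder_jar: Loose. Third tallest: plain white jar with a wide ribbed white screw cap, 66 mm tall, 41 mm across (body 39 mm), 0.05 kg; grip the body at 20 to 40 mm height; the cap does not come off. Origin: centre of its underside, z up along its axis; its yaw does not matter.
- small_jar: Loose. The shortest: squat little jar with pale yellow body and white ribbed cap, 32 mm tall, 31 mm across (29 mm body, which is what the fingers meet, up to 18 mm height), 0.02 kg; grip it low, fingertips near its foot. Origin: centre of its underside, z up along its axis; its yaw does not matter.
- rack: Fixed grey plastic slab, 70 mm (its x) by 320 mm (its y), its flat top 10 mm above the worktop, no rims along its long sides. On it four flat round white marks with black outline, 54 mm across, in a row along its y axis at x = 0, y = -120, -40, +40 and +120 mm. Origin: centre of its underside, z up.
- high_end: Fixed steel end plate standing across one end of the rack (either end, 152 mm from the rack's centre), 62 mm wide, 10 mm thick, rising 45 mm above the rack's top. Shows the end where the tallest belongs. Origin: centre of its foot, on the rack's top.
- low_end: Fixed low steel bar across the other end of the rack, 62 mm wide, 10 mm thick, rising only 12 mm above the rack's top. Shows the end where the shortest belongs. Origin: centre of its foot, on the rack's top.
- dropper_bottle: Loose bystander, to be left alone: brown dropper bottle with dark rubber bulb, 34 mm across, 109 mm tall. Origin: centre of its underside.
- needle_box: Loose bystander, to be left alone: white and orange cardboard box, 45 x 95 x 52 mm tall. Origin: centre of its underside, y along its length.
- capsule_mixer: Fixed obstacle that always stands in the same place between the jars and the rack: cream coloured mixer, 335 mm tall, base about 310 mm (its x) by 210 mm (its y), sides sloping inward to a black lid box on top; one corner of its base points at the robot, 0.48 m ahead of it and 0.10 m to its left. Pass in front of that corner, on the robot's side. Origin: centre of its underside, z up.
Not all that is in view belongs to the job. Leave any pink look-alike of the clear_bottle alone. What is shaped like the powder_jar but red is not meant.

How it is judged (in metres and radians):
At the end, for the whole second after the job is handed in: The clear bottle, gel jar, powder jar and small jar stand upright (within 0.1 rad) and at rest on the rack's top, in this order from the mark next to the high end plate to the mark next to the low end bar, each within 12 mm of its mark's centre along and across the rack (((y of high_end in the frame of rack above 0 m and x of clear_bottle in the frame of rack between -0.012 and 0.012 m and y of clear_bottle in the frame of rack between 0.108 and 0.132 m and x of gel_jar in the frame of rack between -0.012 and 0.012 m and y of gel_jar in the frame of rack between 0.028 and 0.052 m and x of powder_jar in the frame of rack between -0.012 and 0.012 m and y of powder_jar in the frame of rack between -0.052 and -0.028 m and x of small_jar in the frame of rack between -0.012 and 0.012 m and y of small_jar in the frame of rack between -0.132 and -0.108 m) or (y of high_end in the frame of rack below 0 m and x of clear_bottle in the frame of rack between -0.012 and 0.012 m and y of clear_bottle in the frame of rack between -0.132 and -0.108 m and x of gel_jar in the frame of rack between -0.012 and 0.012 m and y of gel_jar in the frame of rack between -0.052 and -0.028 m and x of powder_jar in the frame of rack between -0.012 and 0.012 m and y of powder_jar in the frame of rack between 0.028 and 0.052 m and x of small_jar in the frame of rack between -0.012 and 0.012 m and y of small_jar in the frame of rack between 0.108 and 0.132 m)) and z of clear_bottle in the frame of rack between 0.005 and 0.016 m and angle between each of clear_bottle, gel_jar, powder_jar, small_jar's own z axis and vertical below 0.1 rad and linear speed of each of clear_bottle, gel_jar, powder_jar, small_jar below 0.02 m/s and angular speed of each of clear_bottle, gel_jar, powder_jar, small_jar below 0.2 rad/s and z of gel_jar in the frame of rack between 0.005 and 0.016 m and z of powder_jar in the frame of rack between 0.005 and 0.016 m and z of small_jar in the frame of rack between 0.005 and 0.016 m); the robot touches nothing.
It fails at once if the mixer is bumped (over 5 N) (contact force between capsule_mixer and anything else above 5 N).
It fails at once if a bystander (dropper bottle or needle box) is shifted by more than 25 mm or tipped (distance of any of dropper_bottle, needle_box from where it was at the start of the episode above 0.025 m or angle between any of dropper_bottle, needle_box's own z axis and vertical above 0.4 rad).
It fails at once if the bottle or a jar is tipped over (angle between any of clear_bottle, gel_jar, powder_jar, small_jar's own z axis and vertical above 0.7 rad).
It also fails if it takes over 134 s, if anything falls off the work surface, if the arm or the gripper's body presses on something with over 40 N, if the wrist force passes 120 N, or if a joint passes its speed limit or range.

## Robot

A 7-joint arm with a two-finger parallel gripper is mounted at the origin on a cart in front of the work surface, level with it; the furniture and walls round the work are solid. World frame = base frame: x ahead of the robot, y to its left, z up, the work surface at z = 0. Lengths are in m, angles in degrees, forces in N, time in s.
With the tool pointing down it reaches from about 0.35 to 0.775 m from the base axis. Payload 3.1 kg.
Tool frame: the origin (TCP) lies on the centre line of the jaws, within the pads' length; the fingertips stand 17 mm ahead of it and the grasp point (between the pads) lies 2 mm behind it; z points along the fingers, x is the direction in which the jaws open and shut, and the axes are right-handed (so a half turn about z gives the same grasp; the last joint's range is limited). The gripper opens to 85 mm and grips with 20 to 120 N. Pads are 22 mm wide; open, the fingers measure 114 mm over their backs; the gripper's body (76 mm by 85 mm) begins 54 mm behind the grasp point. The pads swing forward as they close: fully open they stand 13 mm farther back than shut.
Start: joints at [-78.249, 17.813, 0.802, 86.603, -0.252, 75.585, -1.558], TCP at [0.134, 0.533, 0.248] pointing down, gripper open.
Joint ranges: [-154.91, 154.91], [-16.99, 109.72], [-72.82, 74.43], [7.12, 147.25], [-82.49, 262.49], [11.32, 116.49], [-174.64, 174.64]. Speed limits (degrees/s): [159.86, 159.86, 180, 180, 180, 180, 180].

## Interface

Orientations are given as a 3x3 rotation matrix whose columns are the frame's x, y, z axes.
In Python, from rig import bot gives the robot as it stands. The module is installed in compiled form; this text tells all that it offers.
- The arm moves only by the tool play_rows, never from a script. Its argument "steps" is a list of rows, each a list of 7 numbers: the shift along the tool's x, y, z in m, then the turn, a rotation vector about the tool's x, y, z in degrees, then the opening, from 0 (shut) to 1 (fully open). In form: [[dx, dy, dz, rx, ry, rz, jaw], ...]. A call has 1 to 8 rows; each row shifts and turns the commanded pose from where the row before left it, along the tool's axes as they then stand; what a row does not reach is not made up. A row lasts 1/8 s, in which the tool goes at most 62.5 mm and 10.7 degrees, less where a joint would pass 70% of its speed; a pose out of reach is approached as far as the arm can. A call is refused whole if a number of a shift passes 0.0625 or a number of a turn 10.7, either way. A call with a gripper value outside its range is refused whole. The fingers move at their own pace and stop on an object; the grip force is fixed at half the most. Time passes only in rows, so rows that do not move let the fingers close. It gives the time, the measured TCP pose, the force and the opening at its end, in the units of the state.
- bot.sense(): the state, without advancing time (a new reading comes with each control period).
- bot.camera(name): name is "side" or "top" or "wrist"; returns the picture (384x512x3 uint8, blue, green, red); there is no depth.
- bot.camera_params(name): a dict with "fx", "fy", "cx", "cy" (pixels), "R" (3x3) and "t" (3): a world point X has camera coordinates R X + t. Camera axes: x right, y down, z forward; pixel columns grow to the right and rows downward; lengths in m; the calibration is good to about 2 mm. A picture is of the moment at which its call begins: read the wrist's pose just before it. camera_params takes no time and is no camera call; for the wrist camera it gives the pose at the moment of the call.
- bot.finish_job(): hands the job in, once; it reports no verdict.
The state is a dict: "time_s": time; "qpos": joint angles; "dq": joint speeds; "joint_torque": joint torques, N m; "eef_pos": TCP position; "eef_rot": TCP orientation; "contact_force": force on the tool from outside, world axes, zero at the start; "torque": the same for the moment, N m; "opening": finger opening in m.
Only numpy, scipy, OpenCV 4.12 (cv2) and the standard library are available. Lean on these libraries where they do the work, as an engineer would, in place of code of your own. Each camera call takes 0.05 s, during which the arm holds its last target. There are 200 camera calls.

## Working session

There is one attempt and no reset: what is moved stays moved. The work goes in short steps, Python scripts to look and compute and a tool call to move; the robot and the scene stay as the last step left them, time stands still between calls to the robot, and variables do not carry over. Pictures are saved under pics/ and viewed, about 12 in all and at most 16, crops included, and the job is handed in when it is done.

Besides the shell and the picture viewer there is one more tool, called after "Request:" as name(argument=value, ...), one argument or row to a line, values as JSON. play_rows: Moves the arm, as the interface text tells. Its arguments: {"type":"object","properties":{"steps":{"type":"array"}},"required":["steps"]}

```bash
mkdir -p pics; cat > h.py <<'E'
import numpy as np, cv2
from rig import bot
def snap(n,f):
    p=bot.camera_params(n); im=bot.camera(n); cv2.imwrite('pics/'+f,im); return im,p
def ray(p,u,v,z):
    R=np.array(p['R']);t=np.array(p['t']).ravel();c=-R.T@t
    d=R.T@np.array([(u-p['cx'])/p['fx'],(v-p['cy'])/p['fy'],1]); return c+d*(z-c[2])/d[2]
def proj(p,X):
    q=np.array(p['R'])@np.array(X,float)+np.array(p['t']).ravel(); return p['fx']*q[0]/q[2]+p['cx'],p['fy']*q[1]/q[2]+p['cy']
E
python3 - <<'E'
from h import *
np.set_printoptions(precision=4,suppress=True)
for n in ("side","top","wrist"):
    im,p=snap(n,n+'0.png'); R=np.array(p['R']);print(n,p['fx'],p['fy'],p['cx'],p['cy'],-R.T@np.array(p['t']).ravel());print(R)
s=bot.sense();print(s)
E
```

```text
side 351.14757237772017 351.14757237772017 258.43147762049733 195.56888631839243 [0.0822 0.9372 0.8604]
[[-0.9026 -0.43   -0.0195]
 [-0.2638  0.5883 -0.7644]
 [ 0.3401 -0.6848 -0.6445]]
top 381.50417034809135 381.50417034809135 261.271067981652 194.18070480752607 [0.2913 0.0636 1.2671]
[[-0.0213 -0.9997  0.0111]
 [-0.9848  0.0191 -0.1725]
 [ 0.1723 -0.0146 -0.9849]]
wrist 336.3510079419663 336.3510079419663 257.7822704791868 189.037988720516 [0.058  0.5531 0.3723]
[[ 0.2447  0.9696 -0.0022]
 [ 0.9222 -0.2321  0.3093]
 [ 0.2994 -0.0777 -0.951 ]]
{'time_s': 0.15, 'qpos': array([-78.2483,  17.852 ,   0.8015,  86.6703,  -0.2529,  75.5829,
        -1.5576]), 'dq': array([-0.0386, -0.1427, -0.0353, -0.3067, -0.0712, -0.0008, -0.052 ]), 'joint_torque': array([  0.0007, -38.0275,   0.1464, -23.0852,   0.0123,   0.0097,
         0.    ]), 'eef_pos': array([0.1342, 0.5328, 0.2475]), 'eef_rot': array([[ 0.2442,  0.9697, -0.0004],
       [ 0.9697, -0.2442, -0.0018],
       [-0.0018,  0.0001, -1.    ]]), 'contact_force': array([ 0.7612,  0.7363, -0.8897]), 'torque': array([0.0253, 0.0485, 0.0108]), 'opening': 0.08515909148030808}
```

View pics/top0.png

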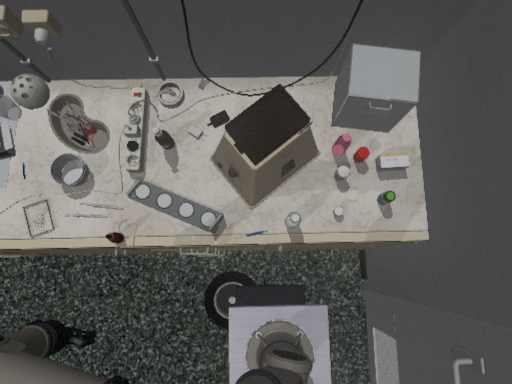

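View pics/side0.png

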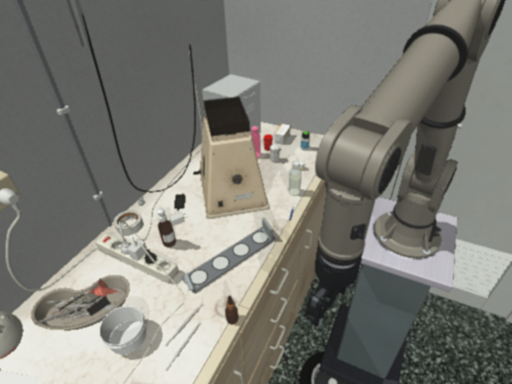

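View pics/wrist0.png

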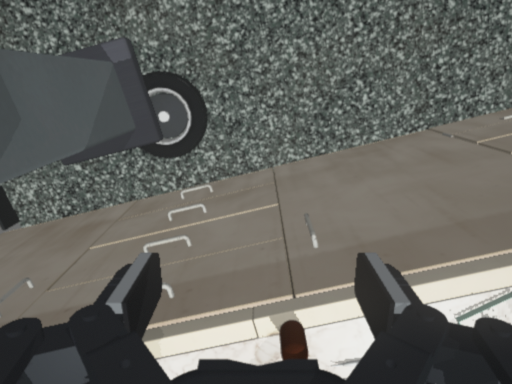

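The top view shows, from left to right:
- The rack is at about (175,205).
- The mixer is at about (265,150).
- The clear bottle is at (295,220) and the small jar at (339,212).
- The white powder jar is at (343,173) and the gel jar at (388,198).
- The pink and red decoys are at (341,145) and (362,155), and the needle box is at (393,161).

The high plate appears to be at the right end of the rack, towards the robot. I'll zoom in to check.

```bash
python3 - <<'E'
import cv2,numpy as np
t=cv2.imread('pics/top0.png');s=cv2.imread('pics/side0.png')
a=cv2.resize(t[125:250,270:430],(800,625),interpolation=cv2.INTER_CUBIC)[:600]
b=cv2.resize(t[170:240,110:240],(780,420),interpolation=cv2.INTER_CUBIC)
c=cv2.resize(s[110:300,180:330],(474,600),interpolation=cv2.INTER_CUBIC)
cv2.imwrite('pics/a.png',cv2.resize(a,(800,600)));
o=np.zeros((600,800,3),np.uint8);o[:215,:400]=cv2.resize(b,(400,215));o[:506,400:]=c[:506,:400];cv2.imwrite('pics/b.png',o)
E
```

```text
(no output)
```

View pics/a.png

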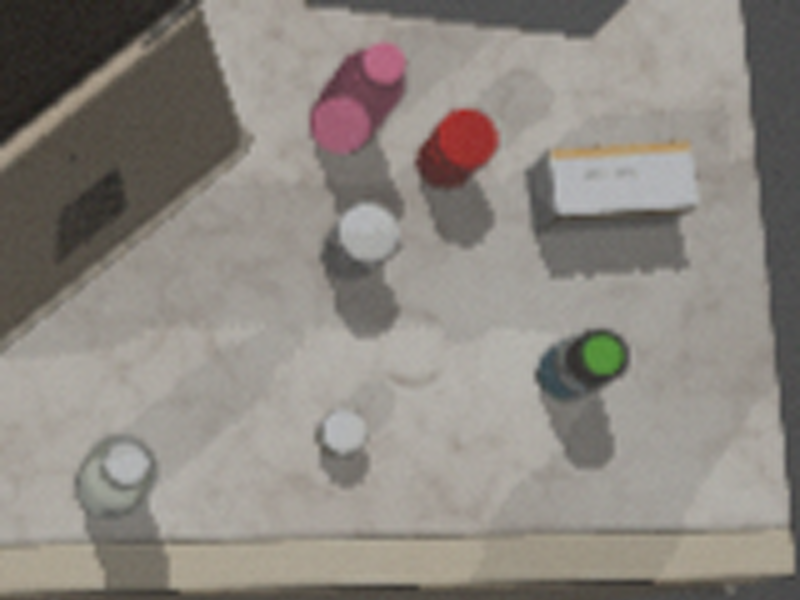

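View pics/b.png

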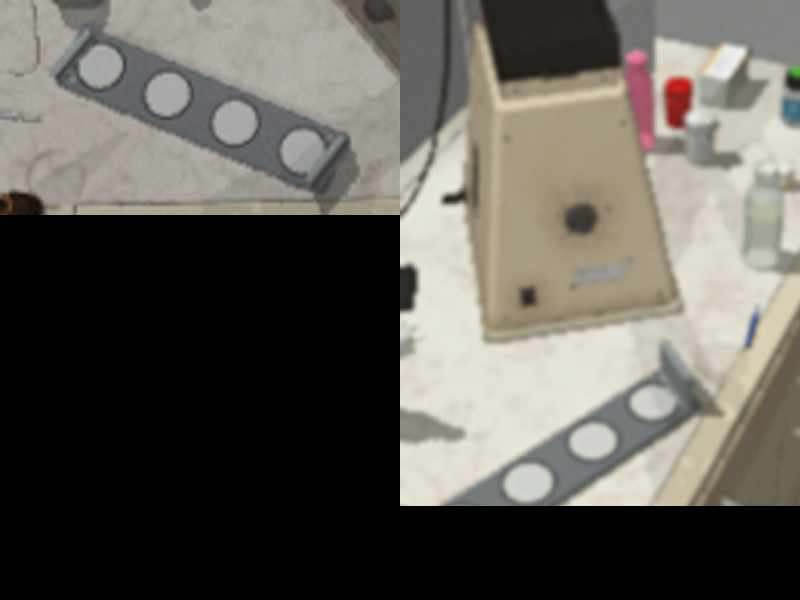

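```bash
python3 - <<'E'
from h import *
np.set_printoptions(precision=4,suppress=True)
p=bot.camera_params('top')
P={}
for n,u,v,z in [('m1',142.8,191.8,.01),('m2',164.3,200.5,.01),('m3',186.4,209.6,.01),('m4',208.1,218.7,.01),('clear',295.4,218,.136),('gel',390.8,196,.081),('powder',343.6,171.4,.066),('small',338.8,211.2,.032),('edge',330,233,0),('brown1',116,238,.05),('dark',163,138,.05),('pinktop',346.5,137.5,.136),('red',363.5,152.7,.066),('box',394,161.5,.052),('cornermix',258,203,0)]:
    P[n]=ray(p,u,v,z);print(n,P[n],np.hypot(*P[n][:2]))
im=cv2.imread('pics/top0.png')
# marks refined by mask
hsv=cv2.cvtColor(im,cv2.COLOR_BGR2HSV)
print([np.linalg.norm(P['m%d'%(i+1)]-P['m%d'%i]) for i in (1,2,3)])
d=P['m4']-P['m1'];print('dir',d/np.linalg.norm(d),np.degrees(np.arctan2(d[1],d[0])))
E
```

```text
m1 [0.5269 0.4402 0.01  ] 0.6865378987499966
m2 [0.4961 0.368  0.01  ] 0.6176348772695113
m3 [0.4641 0.2942 0.01  ] 0.5494992924105692
m4 [0.4324 0.2223 0.01  ] 0.4861765604782726
clear [ 0.4151 -0.0533  0.136 ] 0.4184948224308231
gel [ 0.4849 -0.3639  0.081 ] 0.6062681864457463
powder [ 0.5711 -0.2223  0.066 ] 0.612818462287351
small [ 0.4459 -0.2069  0.032 ] 0.49157659116701
edge [ 0.3777 -0.1805  0.    ] 0.41859618420328465
brown1 [0.3724 0.5078 0.05  ] 0.629766556445439
dark [0.6995 0.3673 0.05  ] 0.7900455131653842
pinktop [ 0.6623 -0.221   0.136 ] 0.6981558711306793
red [ 0.6325 -0.2912  0.066 ] 0.6963126426860178
box [ 0.6047 -0.3941  0.052 ] 0.7217750845946813
cornermix [0.4831 0.0565 0.    ] 0.48634361313276825
[np.float64(0.07849795772014674), np.float64(0.0803575806123178), np.float64(0.07857909504179983)]
dir [-0.3981 -0.9173  0.    ] -113.46045301455274
```

The high plate is at the robot-side end, so the bottle goes on mark m4. The marks measure about 79 mm apart, which fits the stated 80. I'll keep one tool yaw throughout, with the jaws across the rack at -23.5°, and start by turning to it.

Request:
play_rows(
  steps=[
    [0,0,0,0,0,10,0.7],
    [0,0,0,0,0,10,0.7],
    [0,0,0,0,0,10,0.7],
    [0,0,0,0,0,10,0.7],
    [0,0,0,0,0,10,0.7],
    [0,0,0,0,0,10,0.7],
    [0,0,0,0,0,10,0.7],
    [0,0,0,0,0,10,0.7],
  ],
)

```text
time_s: 1.15
eef_pos: [0.1342, 0.5331, 0.2479]
eef_rot: [[0.997, -0.078, -0.0], [-0.078, -0.997, -0.001], [-0.0, 0.001, -1.0]]
contact_force: [1.2, -0.1, 0.0]
opening: 0.0598
```

Request:
play_rows(
  steps=[
    [0,0,0,0,0,10,0.7],
    [0,0,0,0,0,9.4,0.7],
    [0,0,0,0,0,0,0.7],
  ],
)

```text
time_s: 1.52
eef_pos: [0.1342, 0.5331, 0.2479]
eef_rot: [[0.918, -0.397, 0.0], [-0.397, -0.918, -0.001], [0.0, 0.001, -1.0]]
contact_force: [-1.1, -0.1, 0.2]
opening: 0.0596
```

```bash
cat >> h.py <<'E'
def to(*pts):
    s=bot.sense();R=np.array(s['eef_rot']);c=np.array(s['eef_pos'])
    print('t',round(s['time_s'],2),'pos',c.round(4),'yaw',np.degrees(np.arctan2(R[1,0],R[0,0])).round(2),'z',R[:,2].round(3),'op',round(s['opening'],4),'F',np.array(s['contact_force']).round(1))
    for q in pts:
        d=R.T@(np.array(q)-c);print(q,'tool',d.round(4),'rows',(abs(d).max()/.0625).round(1));c=np.array(q)
E
python3 - <<'E'
from h import *
to((.38,.10,.24),(.40,-.207,.22),(.446,-.207,.12))
print(bot.sense()['qpos'])
E
```

```text
t 1.52 pos [0.1342 0.5331 0.2479] yaw -23.42 z [ 0.    -0.001 -1.   ] op 0.0596 F [-1.1 -0.1  0.2]
(0.38, 0.1, 0.24) tool [0.3977 0.2997 0.0083] rows 6.4
(0.4, -0.207, 0.22) tool [0.1404 0.2737 0.0203] rows 4.4
(0.446, -0.207, 0.12) tool [ 0.0422 -0.0184  0.1   ] rows 1.6
[-90.08883612  18.03907361  16.43283758  87.11812253  -5.17272397
  75.63872066 -96.55222049]
```

Request:
play_rows(
  steps=[
    [0.0497,0.0375,0.001,0,0,0,0.7],
    [0.0497,0.0375,0.001,0,0,0,0.7],
    [0.0497,0.0375,0.001,0,0,0,0.7],
    [0.0497,0.0375,0.001,0,0,0,0.7],
    [0.0497,0.0375,0.001,0,0,0,0.7],
    [0.0497,0.0375,0.001,0,0,0,0.7],
    [0.0497,0.0375,0.001,0,0,0,0.7],
    [0.0497,0.0375,0.001,0,0,0,0.7],
  ],
)

```text
time_s: 2.52
eef_pos: [0.3797, 0.0978, 0.2405]
eef_rot: [[0.918, -0.396, 0.001], [-0.396, -0.918, 0.001], [0.0, -0.002, -1.0]]
contact_force: [1.2, 1.2, 0.4]
opening: 0.0598
```

Request:
play_rows(
  steps=[
    [0,0,0,0,0,0,0.7],
    [0.028,0.055,0.004,0,0,0,0.7],
    [0.028,0.055,0.004,0,0,0,0.7],
    [0.028,0.055,0.004,0,0,0,0.7],
    [0.028,0.055,0.004,0,0,0,0.7],
    [0.028,0.055,0.004,0,0,0,0.7],
    [0,0,0,0,0,0,0.7],
    [0,0,0,0,0,0,0.7],
  ],
)

```text
time_s: 3.52
eef_pos: [0.3977, -0.2074, 0.2197]
eef_rot: [[0.917, -0.398, -0.001], [-0.398, -0.917, 0.001], [-0.002, -0.0, -1.0]]
contact_force: [-0.1, 0.6, -0.4]
opening: 0.0598
```

```bash
python3 - <<'E'
from h import *
im,p=snap('wrist','w1.png')
to((.446,-.207,.12))
for n,q in dict(small=(.446,-.207,.032),powder=(.571,-.222,.066),gel=(.485,-.364,.081),red=(.6325,-.291,.066)).items(): print(n,np.round(proj(p,q),1))
E
```

```text
t 3.58 pos [ 0.3981 -0.2064  0.2199] yaw -23.3 z [-0.001  0.002 -1.   ] op 0.0601 F [1.  1.  0.2]
(0.446, -0.207, 0.12) tool [ 0.0443 -0.0182  0.0999] rows 1.6
small [304.9 147.5]
powder [461.4 111.6]
gel [412.8 296. ]
red [552.2 158.6]
```

View pics/w1.png

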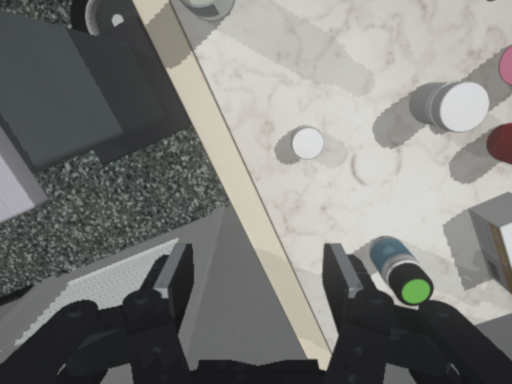

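The close view puts the small jar's top at (308,143), the powder jar's at (462,106) and the gel jar's at (416,291). I'll turn these into positions.

```bash
python3 - <<'E'
from h import *
p=bot.camera_params('wrist')
for n,u,v,z in [('small',308,143,.032),('powder',462.5,106,.066),('gel',416,291,.081)]: print(n,ray(p,u,v,z).round(4))
q=ray(p,308,143,.032)
to((q[0],q[1],.10),(q[0],q[1],.020))
E
```

```text
small [ 0.4508 -0.2029  0.032 ]
powder [ 0.5736 -0.2164  0.066 ]
gel [ 0.4901 -0.3586  0.081 ]
t 3.58 pos [ 0.3981 -0.2064  0.2199] yaw -23.3 z [-0.001  0.002 -1.   ] op 0.0601 F [1.  1.  0.2]
(np.float64(0.4508007708092999), np.float64(-0.20287095794874171), 0.1) tool [ 0.0471 -0.0239  0.1199] rows 1.9
(np.float64(0.4508007708092999), np.float64(-0.20287095794874171), 0.02) tool [0.0001 0.0001 0.08  ] rows 1.3
```

Request:
play_rows(
  steps=[
    [0.023,-0.011,0.04,0,0,0,0.7],
    [0.023,-0.011,0.04,0,0,0,0.7],
    [0,0,0.04,0,0,0,0.7],
    [0,0,0.04,0,0,0,0.7],
    [0,0,0.02,0,0,0,0.7],
    [0,0,0.019,0,0,0,0.7],
    [0,0,0,0,0,0,0.7],
    [0,0,0,0,0,0,0.7],
  ],
)

```text
time_s: 4.58
eef_pos: [0.4496, -0.2063, 0.0222]
eef_rot: [[0.917, -0.398, 0.002], [-0.398, -0.917, -0.0], [0.002, -0.001, -1.0]]
contact_force: [-0.1, -0.3, 0.6]
opening: 0.0599
```

Request:
play_rows(
  steps=[
    [0,0,0,0,0,0,0.5],
    [0,0,0,0,0,0,0.35],
    [0,0,0,0,0,0,0.2],
    [0,0,0,0,0,0,0.1],
    [0,0,0,0,0,0,0.1],
    [0,0,0,0,0,0,0.1],
  ],
)

```text
time_s: 5.32
eef_pos: [0.4491, -0.207, 0.0222]
eef_rot: [[0.917, -0.399, 0.001], [-0.399, -0.917, 0.0], [0.001, -0.001, -1.0]]
contact_force: [-0.5, 1.4, 5.4]
opening: 0.026
```

```bash
python3 - <<'E'
from h import *
im,p=snap('wrist','w2.png')
m1=(.5269,.4402);m4=(.4324,.2223)
to((.40,-.207,.20),(.39,.10,.20),(.515,.41,.15))
E
```

```text
t 5.38 pos [ 0.4491 -0.207   0.0223] yaw -23.55 z [ 0.001  0.    -1.   ] op 0.0261 F [-1.   0.9  5.6]
(0.4, -0.207, 0.2) tool [-0.0448  0.0195 -0.1778] rows 2.8
(0.39, 0.1, 0.2) tool [-1.318e-01 -2.774e-01  1.000e-04] rows 4.4
(0.515, 0.41, 0.15) tool [-0.0093 -0.3341  0.0503] rows 5.3
```

View pics/w2.png

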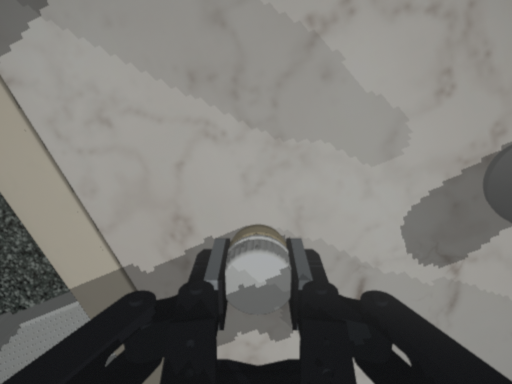

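Gripped at 26 mm (29 mm body), with the jar between the pads. Next I lift and carry it round in front of the mixer.

Request:
play_rows(
  steps=[
    [0,0,-0.02,0,0,0,0.1],
    [0,0,-0.04,0,0,0,0.1],
    [-0.011,0.005,-0.06,0,0,0,0.1],
    [-0.032,0.014,-0.04,0,0,0,0.1],
    [0,0,-0.02,0,0,0,0.1],
    [0,0,0,0,0,0,0.1],
  ],
)

```text
time_s: 6.12
eef_pos: [0.4025, -0.2078, 0.2034]
eef_rot: [[0.917, -0.4, 0.005], [-0.4, -0.917, 0.0], [0.005, -0.002, -1.0]]
contact_force: [0.4, 0.2, -0.5]
opening: 0.0258
```

Request:
play_rows(
  steps=[
    [-0.026,-0.055,0,0,0,0,0.1],
    [-0.026,-0.055,0,0,0,0,0.1],
    [-0.026,-0.055,0,0,0,0,0.1],
    [-0.026,-0.055,0,0,0,0,0.1],
    [-0.026,-0.057,0,0,0,0,0.1],
    [0,-0.056,0,0,0,0,0.1],
    [0,-0.056,0,0,0,0,0.1],
    [0,-0.056,0,0,0,0,0.1],
  ],
)

```text
time_s: 7.12
eef_pos: [0.4601, 0.2546, 0.1998]
eef_rot: [[0.917, -0.399, -0.002], [-0.399, -0.917, -0.002], [-0.001, 0.002, -1.0]]
contact_force: [1.5, 0.5, 0.6]
opening: 0.0257
```

Request:
play_rows(
  steps=[
    [0,-0.04,0.005,0,0,0,0.1],
    [0,0,0,0,0,0,0.1],
    [0,0,0,0,0,0,0.1],
    [0,0,0,0,0,0,0.1],
  ],
)

```text
time_s: 7.62
eef_pos: [0.4759, 0.2878, 0.1963]
eef_rot: [[0.916, -0.402, -0.001], [-0.402, -0.916, -0.0], [-0.0, 0.0, -1.0]]
contact_force: [1.1, -1.3, -0.6]
opening: 0.0266
```

```bash
cat >> h.py <<'E'
def marks(im,p):
    g=cv2.cvtColor(im,cv2.COLOR_BGR2HSV); m=((g[...,2]>140)&(g[...,1]<40)).astype(np.uint8)
    cs,_=cv2.findContours(m,cv2.RETR_LIST,cv2.CHAIN_APPROX_NONE); out=[]
    for c in cs:
        if len(c)<40: continue
        P=np.array([ray(p,u,v,.010)[:2] for u,v in c[:,0]],np.float32)
        (cx,cy),(a,b),_=cv2.fitEllipse(P)
        A=cv2.contourArea(P)
        if .042<a<.062 and .042<b<.062 and A>.6*a*b: out.append((cx,cy,a,b)); print('mark',np.round(out[-1],4))
    return out
E
python3 - <<'E'
from h import *
im,p=snap('wrist','w3.png')
marks(im,p)
to((.5269,.4402,.12))
s=bot.sense();R=np.array(s['eef_rot']);c=np.array(s['eef_pos'])
for dz in (-.01,0.022):print('tcp+',dz,np.round(proj(p,c+R[:,2]*dz),1))
E
```

```text
mark [0.4667 0.2977 0.0467 0.0469]
mark [0.4992 0.3709 0.0468 0.0471]
t 7.67 pos [0.476  0.288  0.1965] yaw -23.67 z [-0.  0. -1.] op 0.0262 F [0.6 0.1 0.1]
(0.5269, 0.4402, 0.12) tool [-0.0144 -0.1598  0.0766] rows 2.6
tcp+ -0.01 [256.7 291.1]
tcp+ 0.022 [256.9 251.9]
```

View pics/w3.png

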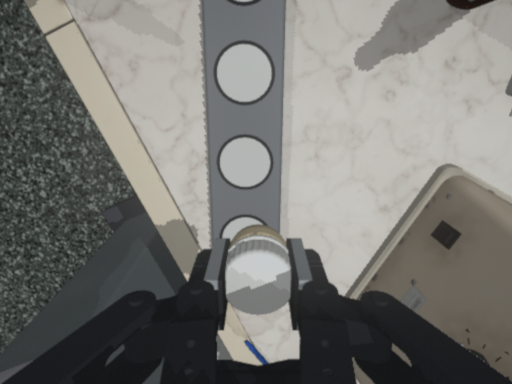

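The rack is in view with marks at (245,162) and (244,72), and the measured spacing is 80.1 mm. The wrist view and the grasp agree: the jar sits about 4.5 mm toward -y in the tool. I'll trust the wrist measurements and place it.

Request:
play_rows(
  steps=[
    [-0.006,-0.054,0.01,0,0,0,0.1],
    [-0.006,-0.054,0.02,0,0,0,0.1],
    [0,-0.0526,0.03,0,0,0,0.1],
    [0,0,0.04,0,0,0,0.1],
    [0,0,0.03,0,0,0,0.1],
    [0,0,0.02,0,0,0,0.1],
    [0,0,0.008,0,0,0,0.1],
    [0,0,0,0,0,0,0.1],
  ],
)

```text
time_s: 8.68
eef_pos: [0.5294, 0.4415, 0.0389]
eef_rot: [[0.917, -0.4, 0.001], [-0.4, -0.917, 0.001], [0.0, -0.001, -1.0]]
contact_force: [0.1, 0.3, -0.1]
opening: 0.0262
```

```bash
python3 - <<'E'
from h import *
to((.5294,.4399,.033))
E
```

```text
t 8.68 pos [0.5294 0.4415 0.0389] yaw -23.55 z [ 0.001  0.001 -1.   ] op 0.0262 F [ 0.1  0.3 -0.1]
(0.5294, 0.4399, 0.033) tool [0.0006 0.0015 0.0059] rows 0.1
```

Request:
play_rows(
  steps=[
    [0.0005,0.0015,0.003,0,0,0,0.1],
    [0,0,0.003,0,0,0,0.1],
    [0,0,0,0,0,0,0.1],
    [0,0,0,0,0,0,0.33],
    [0,0,0,0,0,0,0.45],
    [0,0,0,0,0,0,0.6],
    [0,0,0,0,0,0,0.7],
    [0,0,0,0,0,0,0.7],
  ],
)

```text
time_s: 9.68
eef_pos: [0.5291, 0.4399, 0.0323]
eef_rot: [[0.917, -0.399, 0.0], [-0.399, -0.917, 0.0], [0.0, -0.0, -1.0]]
contact_force: [-0.4, 0.5, 0.6]
opening: 0.0599
```

Request:
play_rows(
  steps=[
    [0,0,-0.02,0,0,0,0.7],
    [0,0,-0.04,0,0,0,0.7],
    [0,0,-0.06,0,0,0,0.7],
    [0,0.03,-0.05,0,0,0,0.7],
    [0,0.06,-0.02,0,0,0,0.7],
    [0,0.03,0,0,0,0,0.7],
    [0,0,0,0,0,0,0.7],
    [0,0,0,0,0,0,0.7],
  ],
)

```text
time_s: 10.68
eef_pos: [0.4815, 0.3318, 0.223]
eef_rot: [[0.917, -0.398, 0.001], [-0.398, -0.917, 0.002], [0.0, -0.002, -1.0]]
contact_force: [0.4, 0.2, -0.5]
opening: 0.0598
```

```bash
python3 - <<'E'
from h import *
im,p=snap('wrist','w4.png')
marks(im,p)
print('expected jar top',np.round(proj(p,(.5312,.444,.042)),1))
to((.46,.25,.20),(.39,.09,.20),(.41,-.15,.2),(.49,-.20,.20))
E
```

```text
mark [0.434  0.2201 0.0473 0.0601]
mark [0.4667 0.2978 0.0463 0.0465]
mark [0.4991 0.3709 0.0464 0.0469]
expected jar top [258.5  26.1]
t 10.72 pos [0.4815 0.3321 0.2225] yaw -23.43 z [ 0.001  0.001 -1.   ] op 0.0596 F [-0.2  0.1 -0.1]
(0.46, 0.25, 0.2) tool [0.013  0.0839 0.0224] rows 1.3
(0.39, 0.09, 0.2) tool [-0.0006  0.1746 -0.0002] rows 2.8
(0.41, -0.15, 0.2) tool [ 0.1138  0.2123 -0.0003] rows 3.4
(0.49, -0.2, 0.2) tool [ 0.0933  0.0141 -0.    ] rows 1.5
```

View pics/w4.png

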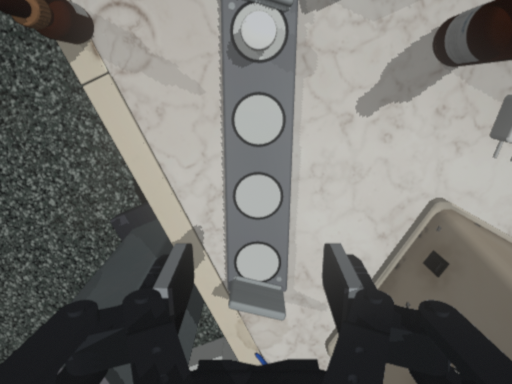

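The small jar is at (258,29) within its mark's ring; the expected position was (258.5,26). Next is the powder jar, again going round in front of the mixer.

Request:
play_rows(
  steps=[
    [0.0025,0.052,0.0045,0,0,0,0.75],
    [0.0025,0.052,0.0045,0,0,0,0.75],
    [0.0025,0.052,0.0045,0,0,0,0.75],
    [0.0025,0.052,0.0045,0,0,0,0.75],
    [0.0025,0.051,0.0045,0,0,0,0.75],
    [0.0285,0.053,0,0,0,0,0.75],
    [0.0285,0.053,0,0,0,0,0.75],
    [0.0285,0.053,0,0,0,0,0.75],
  ],
)

```text
time_s: 11.72
eef_pos: [0.4058, -0.0925, 0.2005]
eef_rot: [[0.918, -0.396, 0.003], [-0.396, -0.918, 0.001], [0.002, -0.002, -1.0]]
contact_force: [1.1, -0.9, 0.0]
opening: 0.0639
```

Request:
play_rows(
  steps=[
    [0.0285,0.053,0,0,0,0,0.75],
    [0.04,0,0,0,0,0,0.75],
    [0.04,0,0,0,0,0,0.75],
    [0.04,0.03,0,0,0,0,0.75],
    [0,0.02,0,0,0,0,0.75],
    [0,0,0,0,0,0,0.75],
    [0,0,0,0,0,0,0.75],
  ],
)

```text
time_s: 12.6
eef_pos: [0.5003, -0.2439, 0.1993]
eef_rot: [[0.918, -0.397, 0.0], [-0.397, -0.918, 0.001], [-0.0, -0.001, -1.0]]
contact_force: [0.8, 0.5, -0.8]
opening: 0.0636
```

```bash
cat >> h.py <<'E'
def white(im,p,X,z,r=45):
    u,v=proj(p,X); u,v=int(u),int(v); y0,x0=max(v-r,0),max(u-r,0); w=im[y0:v+r,x0:u+r]
    g=cv2.cvtColor(w,cv2.COLOR_BGR2HSV)
    return g,x0,y0
E
python3 - <<'E'
from h import *
im,p=snap('wrist','w5.png')
to((.5736,-.2164,.10),(.5736,-.2164,.028))
print(np.round(proj(p,(.5736,-.2164,.066)),1))
E
```

```text
t 12.65 pos [ 0.5004 -0.2435  0.1993] yaw -23.37 z [ 0.     0.001 -1.   ] op 0.0638 F [ 0.2 -0.   0.3]
(0.5736, -0.2164, 0.1) tool [ 0.0565 -0.0538  0.0994] rows 1.6
(0.5736, -0.2164, 0.028) tool [0.     0.0001 0.072 ] rows 1.2
[332.1 115.8]
```

View pics/w5.png

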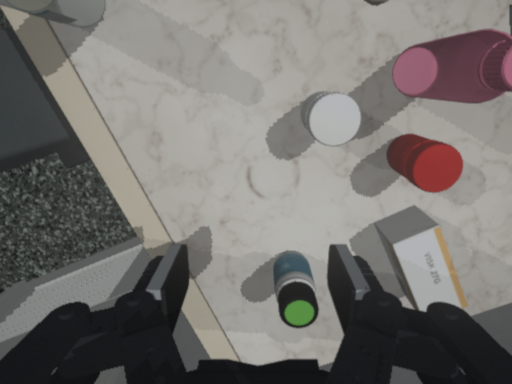

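The powder jar's cap is at (334,119), against (332,116) expected. The gel jar's top is at (299,306).

```bash
python3 - <<'E'
from h import *
p=bot.camera_params('wrist')
q=ray(p,333.5,119,.066); print(q, ray(p,299,306,.081))
to((q[0],q[1],.10),(q[0],q[1],.028))
E
```

```text
[ 0.57382978 -0.21858281  0.066     ] [ 0.49161538 -0.35339504  0.081     ]
t 12.65 pos [ 0.5004 -0.2435  0.1993] yaw -23.37 z [ 0.     0.001 -1.   ] op 0.0638 F [ 0.2 -0.   0.3]
(np.float64(0.5738297782429531), np.float64(-0.2185828145949642), 0.1) tool [ 0.0576 -0.0519  0.0994] rows 1.6
(np.float64(0.5738297782429531), np.float64(-0.2185828145949642), 0.028) tool [0.     0.0001 0.072 ] rows 1.2
```

Request:
play_rows(
  steps=[
    [0.029,-0.026,0.02,0,0,0,0.75],
    [0.0285,-0.026,0.02,0,0,0,0.75],
    [0,0,0.03,0,0,0,0.75],
    [0,0,0.04,0,0,0,0.75],
    [0,0,0.04,0,0,0,0.75],
    [0,0,0.021,0,0,0,0.75],
    [0,0,0,0,0,0,0.75],
    [0,0,0,0,0,0,0.75],
  ],
)

```text
time_s: 13.65
eef_pos: [0.5741, -0.2212, 0.0303]
eef_rot: [[0.917, -0.399, 0.003], [-0.399, -0.917, -0.001], [0.003, 0.0, -1.0]]
contact_force: [-0.2, -0.5, 0.7]
opening: 0.064
```

Request:
play_rows(
  steps=[
    [0,0,0,0,0,0,0.6],
    [0,0,0,0,0,0,0.5],
    [0,0,0,0,0,0,0.4],
    [0,0,0,0,0,0,0.3],
    [0,0,0,0,0,0,0.25],
    [0,0,0,0,0,0,0.25],
  ],
)

```text
time_s: 14.4
eef_pos: [0.5736, -0.2213, 0.0298]
eef_rot: [[0.917, -0.399, 0.002], [-0.399, -0.917, -0.001], [0.002, -0.0, -1.0]]
contact_force: [-0.1, 0.8, 5.7]
opening: 0.0376
```

```bash
python3 - <<'E'
from h import *
im,p=snap('wrist','w6.png')
s=bot.sense();R=np.array(s['eef_rot']);c=np.array(s['eef_pos'])
to()
a=proj(p,(c[0],c[1],.066));print('tcp at top plane',np.round(a,1))
g=cv2.cvtColor(im,cv2.COLOR_BGR2HSV);m=((g[...,2]>140)&(g[...,1]<40)).astype(np.uint8);m[:150]=0;m[:,:200]=0;m[:,315:]=0
for c_ in cv2.findContours(m,cv2.RETR_EXTERNAL,cv2.CHAIN_APPROX_NONE)[0]:
    if cv2.contourArea(c_)>400: print(cv2.boundingRect(c_),cv2.fitEllipse(c_))
E
```

```text
t 14.45 pos [ 0.5736 -0.2213  0.0298] yaw -23.54 z [ 0.002 -0.001 -1.   ] op 0.0374 F [ 0.1 -0.7  6.6]
tcp at top plane [256.8 339.6]
(202, 278, 109, 54) ((249.1824951171875, 303.16680908203125), (43.40520095825195, 111.3541488647461), 77.52644348144531)
(200, 150, 115, 87) ((252.5705108642578, 186.181884765625), (85.55020141601562, 138.5428466796875), 81.89523315429688)
```

Request:
play_rows(
  steps=[
    [0,0,-0.02,0,0,0,0.25],
    [0,0,-0.05,0,0,0,0.25],
    [0,0,-0.05,0,0,0,0.25],
    [-0.05,0,-0.035,0,0,0,0.25],
    [-0.05,0,-0.03,0,0,0,0.25],
    [-0.05,0,-0.005,0,0,0,0.25],
    [-0.029,0,0,0,0,0,0.25],
    [-0.0285,-0.053,0,0,0,0,0.25],
  ],
)

```text
time_s: 15.45
eef_pos: [0.4017, -0.093, 0.2187]
eef_rot: [[0.912, -0.41, 0.0], [-0.41, -0.912, 0.001], [0.0, -0.001, -1.0]]
contact_force: [1.2, 1.3, 0.9]
opening: 0.0372
```

Request:
play_rows(
  steps=[
    [-0.0285,-0.053,0,0,0,0,0.25],
    [-0.0285,-0.053,0,0,0,0,0.25],
    [-0.0285,-0.053,0,0,0,0,0.25],
    [-0.0024,-0.055,0,0,0,0,0.25],
    [-0.0024,-0.055,0.01,0,0,0,0.25],
    [-0.0024,-0.055,0.02,0,0,0,0.25],
    [-0.0024,-0.055,0.02,0,0,0,0.25],
    [-0.0024,-0.055,0.02,0,0,0,0.25],
  ],
)

```text
time_s: 16.45
eef_pos: [0.4883, 0.3489, 0.1484]
eef_rot: [[0.917, -0.4, 0.0], [-0.4, -0.917, 0.0], [0.0, -0.0, -1.0]]
contact_force: [0.2, -0.7, 1.3]
opening: 0.0376
```

Request:
play_rows(
  steps=[
    [0,0,0,0,0,0,0.25],
    [0,0,0,0,0,0,0.25],
    [0,0,0,0,0,0,0.25],
  ],
)

```text
time_s: 16.82
eef_pos: [0.4883, 0.3457, 0.1501]
eef_rot: [[0.916, -0.402, 0.001], [-0.402, -0.916, 0.001], [0.001, -0.001, -1.0]]
contact_force: [-0.6, -0.9, 0.1]
opening: 0.0374
```

```bash
python3 - <<'E'
from h import *
im,p=snap('wrist','w7.png');marks(im,p)
to((.4977,.3679,.041))
E
```

```text
mark [0.4992 0.3709 0.0464 0.0466]
t 16.88 pos [0.4882 0.3459 0.1501] yaw -23.69 z [ 0.001  0.001 -1.   ] op 0.0374 F [ 0.6 -0.6 -0.2]
(0.4977, 0.3679, 0.041) tool [-0.0002 -0.0237  0.1092] rows 1.7
```

View pics/w7.png

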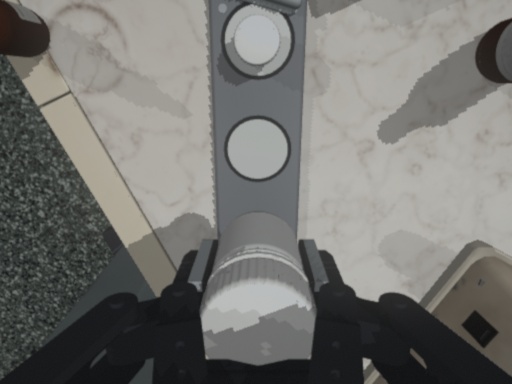

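The small jar is centred on m1, at (257,40). The powder jar hangs upright, so I place it on m2.

Request:
play_rows(
  steps=[
    [0,-0.012,0.02,0,0,0,0.25],
    [0,-0.0117,0.03,0,0,0,0.25],
    [0,0,0.03,0,0,0,0.25],
    [0,0,0.02,0,0,0,0.25],
    [0,0,0.005,0,0,0,0.25],
    [0,0,0,0,0,0,0.25],
    [0,0,0,0,0,0,0.25],
  ],
)

```text
time_s: 17.75
eef_pos: [0.4981, 0.3695, 0.045]
eef_rot: [[0.917, -0.4, 0.002], [-0.4, -0.917, 0.002], [0.001, -0.002, -1.0]]
contact_force: [0.7, -0.2, -1.0]
opening: 0.0372
```

```bash
python3 - <<'E'
from h import *
to((.4977,.3679,.041))
E
```

```text
t 17.75 pos [0.4981 0.3695 0.045 ] yaw -23.55 z [ 0.002  0.002 -1.   ] op 0.0372 F [ 0.7 -0.2 -1. ]
(0.4977, 0.3679, 0.041) tool [0.0002 0.0017 0.004 ] rows 0.1
```

Request:
play_rows(
  steps=[
    [0,0.0015,0.004,0,0,0,0.25],
    [0,0,0,0,0,0,0.25],
    [0,0,0,0,0,0,0.25],
    [0,0,0,0,0,0,0.46],
    [0,0,0,0,0,0,0.52],
    [0,0,0,0,0,0,0.65],
    [0,0,0,0,0,0,0.75],
    [0,0,0,0,0,0,0.75],
  ],
)

```text
time_s: 18.75
eef_pos: [0.4965, 0.3678, 0.0396]
eef_rot: [[0.917, -0.399, -0.0], [-0.399, -0.917, -0.0], [-0.0, 0.0, -1.0]]
contact_force: [-0.1, -0.5, -0.4]
opening: 0.0642
```

Request:
play_rows(
  steps=[
    [0,0,-0.02,0,0,0,0.75],
    [0,0,-0.04,0,0,0,0.75],
    [0,0,-0.05,0,0,0,0.75],
    [0,0.02,-0.05,0,0,0,0.75],
    [0,0.05,-0.02,0,0,0,0.75],
    [0,0.03,0,0,0,0,0.75],
    [0,0,0,0,0,0,0.75],
    [0,0,0,0,0,0,0.75],
  ],
)

```text
time_s: 19.75
eef_pos: [0.4568, 0.2772, 0.2205]
eef_rot: [[0.917, -0.399, 0.001], [-0.399, -0.917, 0.002], [0.0, -0.002, -1.0]]
contact_force: [-0.4, 0.0, -0.7]
opening: 0.0639
```

```bash
python3 - <<'E'
from h import *
im,p=snap('wrist','w8.png');marks(im,p)
to((.39,.09,.22),(.42,-.15,.22),(.46,-.29,.22))
print(np.round(proj(p,(.4992,.3709,.076)),1),np.round(proj(p,(.5312,.444,.042)),1))
E
```

```text
mark [0.4336 0.22   0.0485 0.0599]
mark [0.4667 0.2978 0.047  0.0471]
mark [0.4995 0.3731 0.0478 0.0493]
t 19.8 pos [0.4568 0.2775 0.22  ] yaw -23.44 z [ 0.001  0.001 -1.   ] op 0.0641 F [-0.2 -0.1 -0.6]
(0.39, 0.09, 0.22) tool [ 0.0134  0.1986 -0.0002] rows 3.2
(0.42, -0.15, 0.22) tool [ 1.230e-01  2.083e-01 -2.000e-04] rows 3.3
(0.46, -0.29, 0.22) tool [ 9.240e-02  1.125e-01 -1.000e-04] rows 1.8
[259.4  48.1] [259.6 -60.6]
```

View pics/w8.png

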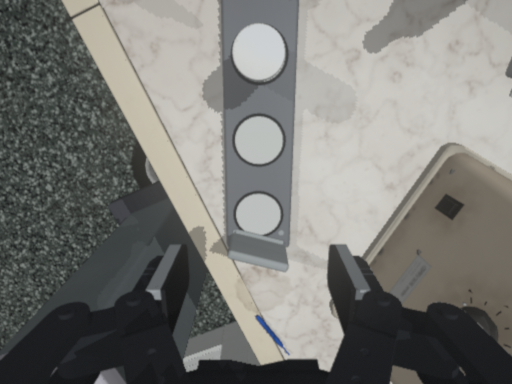

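The powder jar is centred on m2, at (259,51). Next is the gel jar, measured on the way by its green top.

Request:
play_rows(
  steps=[
    [0.0034,0.0497,0,0,0,0,0.75],
    [0.0034,0.0497,0,0,0,0,0.75],
    [0.0034,0.0497,0,0,0,0,0.75],
    [0.0034,0.0497,0,0,0,0,0.75],
    [0.0308,0.052,0,0,0,0,0.75],
    [0.0308,0.052,0,0,0,0,0.75],
    [0.0308,0.052,0,0,0,0,0.75],
    [0.0308,0.052,0,0,0,0,0.75],
  ],
)

```text
time_s: 20.8
eef_pos: [0.4212, -0.1522, 0.2201]
eef_rot: [[0.918, -0.396, 0.002], [-0.396, -0.918, -0.0], [0.002, -0.001, -1.0]]
contact_force: [0.8, 1.3, 0.7]
opening: 0.0637
```

Request:
play_rows(
  steps=[
    [0.0368,0.048,0,0,0,0,0.75],
    [0.0368,0.048,0,0,0,0,0.75],
    [0.0368,0.048,0,0,0,0,0.75],
    [0.0368,0.048,0,0,0,0,0.75],
    [0,0,0,0,0,0,0.75],
    [0,0,0,0,0,0,0.75],
    [0,0,0,0,0,0,0.75],
  ],
)

```text
time_s: 21.68
eef_pos: [0.4793, -0.384, 0.2194]
eef_rot: [[0.918, -0.396, 0.0], [-0.396, -0.918, 0.001], [-0.0, -0.002, -1.0]]
contact_force: [0.5, 0.0, 0.4]
opening: 0.064
```

```bash
python3 - <<'E'
from h import *
im,p=snap('wrist','w9.png')
g=cv2.cvtColor(im,cv2.COLOR_BGR2HSV);m=cv2.inRange(g,(40,120,60),(80,255,255))
n,l,s,c=cv2.connectedComponentsWithStats(m);i=1+s[1:,4].argmax();print(s[i],c[i])
q=ray(p,*c[i],.081);print(q)
to((q[0],q[1],.12),(q[0],q[1],.038))
E
```

```text
[258 166   1   1   1] [258. 166.]
[ 0.4853497  -0.37103413  0.081     ]
t 21.73 pos [ 0.4793 -0.3839  0.2196] yaw -23.32 z [ 0.001  0.001 -1.   ] op 0.0646 F [0.4 0.1 0.3]
(np.float64(0.48534969694824875), np.float64(-0.371034126570594), 0.12) tool [ 0.0004 -0.0141  0.0996] rows 1.6
(np.float64(0.48534969694824875), np.float64(-0.371034126570594), 0.038) tool [-0.      0.0001  0.082 ] rows 1.3
```

View pics/w9.png

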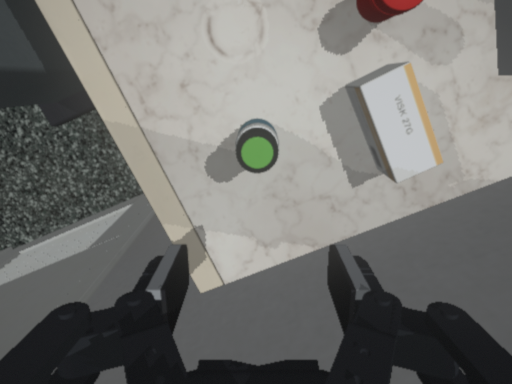

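The gel jar's green top is at (257.5,153), and nothing else is close enough to be in the gripper's way.

```bash
python3 - <<'E'
from h import *
im=cv2.imread('pics/w9.png');b,g,r=im[153,257];print(b,g,r)
p=bot.camera_params('wrist')
m=((im[...,1]>1.4*im[...,2].astype(float))&(im[...,1]>1.4*im[...,0].astype(float))&(im[...,1]>60)).astype(np.uint8)
n,l,s,c=cv2.connectedComponentsWithStats(m);i=1+s[1:,4].argmax();print(s[i],c[i])
q=ray(p,*c[i],.081);print(q)
to((q[0],q[1],.12),(q[0],q[1],.038))
E
```

```text
84 156 102
[241 137  32  32 787] [256.78653113 152.26937738]
[ 0.48889247 -0.36036978  0.081     ]
t 21.73 pos [ 0.4793 -0.3839  0.2196] yaw -23.32 z [ 0.001  0.001 -1.   ] op 0.0646 F [0.4 0.1 0.3]
(np.float64(0.4888924671341285), np.float64(-0.360369778808572), 0.12) tool [-0.0005 -0.0253  0.0996] rows 1.6
(np.float64(0.4888924671341285), np.float64(-0.360369778808572), 0.038) tool [-0.      0.0001  0.082 ] rows 1.3
```

Request:
play_rows(
  steps=[
    [-0.0005,-0.0255,0.03,0,0,0,0.75],
    [0,0,0.03,0,0,0,0.75],
    [0,0,0.04,0,0,0,0.75],
    [0,0,0.04,0,0,0,0.75],
    [0,0,0.03,0,0,0,0.75],
    [0,0,0.012,0,0,0,0.75],
    [0,0,0,0,0,0,0.75],
    [0,0,0,0,0,0,0.75],
  ],
)

```text
time_s: 22.72
eef_pos: [0.4886, -0.3633, 0.0393]
eef_rot: [[0.917, -0.399, 0.002], [-0.399, -0.917, -0.002], [0.003, 0.001, -1.0]]
contact_force: [-0.2, -0.3, -0.6]
opening: 0.0641
```

Request:
play_rows(
  steps=[
    [0,0,0,0,0,0,0.6],
    [0,0,0,0,0,0,0.5],
    [0,0,0,0,0,0,0.4],
    [0,0,0,0,0,0,0.3],
    [0,0,0,0,0,0,0.25],
    [0,0,0,0,0,0,0.25],
  ],
)

```text
time_s: 23.48
eef_pos: [0.488, -0.3633, 0.0385]
eef_rot: [[0.917, -0.399, 0.001], [-0.399, -0.917, -0.001], [0.001, 0.0, -1.0]]
contact_force: [0.1, 0.5, 5.6]
opening: 0.0371
```

```bash
python3 - <<'E'
from h import *
s=bot.sense();c=s['eef_pos'];R=np.array(s['eef_rot'])
off=R.T@(np.array([.4889,-.3604,c[2]])-c);print('jar in tool',off.round(4))
m3=np.array([.4667,.2978,c[2]+.011]); T=m3-R@np.array([0,off[1],0]);print(T)
to((c[0],c[1],.235),(.42,-.15,.235),(.385,.09,.235),(T[0],T[1],.16),tuple(T))
E
```

```text
jar in tool [-0.0003 -0.003  -0.    ]
[0.46550694 0.29506153 0.04950305]
t 23.48 pos [ 0.488  -0.3633  0.0385] yaw -23.54 z [ 0.001 -0.001 -1.   ] op 0.0371 F [0.1 0.5 5.6]
(np.float64(0.4879720344634064), np.float64(-0.36325396488573747), 0.235) tool [ 3.000e-04  1.000e-04 -1.965e-01] rows 3.1
(0.42, -0.15, 0.235) tool [-0.1475 -0.1684 -0.0003] rows 2.7
(0.385, 0.09, 0.235) tool [-0.1279 -0.206  -0.0003] rows 3.3
(np.float64(0.46550693994784614), np.float64(0.29506152825627163), 0.16) tool [-0.0082 -0.2202  0.0749] rows 3.5
(np.float64(0.46550693994784614), np.float64(0.29506152825627163), np.float64(0.04950304763560776)) tool [-0.0002 -0.      0.1105] rows 1.8
```

Request:
play_rows(
  steps=[
    [0,0,-0.02,0,0,0,0.25],
    [0,0,-0.05,0,0,0,0.25],
    [0,0,-0.05,0,0,0,0.25],
    [0,0,-0.05,0,0,0,0.25],
    [-0.037,-0.042,-0.026,0,0,0,0.25],
    [-0.037,-0.042,0,0,0,0,0.25],
    [-0.037,-0.042,0,0,0,0,0.25],
    [-0.0365,-0.0424,0,0,0,0,0.25],
  ],
)

```text
time_s: 24.48
eef_pos: [0.4186, -0.148, 0.2335]
eef_rot: [[0.916, -0.4, -0.001], [-0.4, -0.916, 0.001], [-0.001, -0.0, -1.0]]
contact_force: [1.4, 1.1, 0.8]
opening: 0.037
```

Request:
play_rows(
  steps=[
    [-0.032,-0.0515,0,0,0,0,0.25],
    [-0.032,-0.0515,0,0,0,0,0.25],
    [-0.032,-0.0515,0,0,0,0,0.25],
    [-0.032,-0.0515,0,0,0,0,0.25],
    [-0.002,-0.055,0.01,0,0,0,0.25],
    [-0.002,-0.055,0.02,0,0,0,0.25],
    [-0.002,-0.055,0.02,0,0,0,0.25],
    [-0.002,-0.055,0.025,0,0,0,0.25],
  ],
)

```text
time_s: 25.48
eef_pos: [0.4659, 0.2971, 0.1585]
eef_rot: [[0.917, -0.4, 0.001], [-0.4, -0.917, 0.0], [0.001, -0.001, -1.0]]
contact_force: [1.2, -0.1, 0.5]
opening: 0.0369
```

Request:
play_rows(
  steps=[
    [0,0,0.03,0,0,0,0.25],
    [0,0,0.03,0,0,0,0.25],
    [0,0,0.03,0,0,0,0.25],
    [0,0,0.01,0,0,0,0.25],
    [0,0,0,0,0,0,0.25],
    [0,0,0,0,0,0,0.25],
  ],
)

```text
time_s: 26.22
eef_pos: [0.4661, 0.2959, 0.06]
eef_rot: [[0.917, -0.399, 0.002], [-0.399, -0.917, 0.001], [0.001, -0.002, -1.0]]
contact_force: [-0.4, -0.9, -0.3]
opening: 0.0369
```

```bash
python3 - <<'E'
from h import *
to((.4655,.2951,.0495))
E
```

```text
t 26.23 pos [0.4661 0.2959 0.06  ] yaw -23.54 z [ 0.002  0.001 -1.   ] op 0.0369 F [-0.4 -0.9 -0.3]
(0.4655, 0.2951, 0.0495) tool [-0.0003  0.001   0.0105] rows 0.2
```

Request:
play_rows(
  steps=[
    [0,0.001,0.006,0,0,0,0.25],
    [0,0,0.004,0,0,0,0.25],
    [0,0,0,0,0,0,0.25],
    [0,0,0,0,0,0,0.46],
    [0,0,0,0,0,0,0.52],
    [0,0,0,0,0,0,0.65],
    [0,0,0,0,0,0,0.75],
    [0,0,0,0,0,0,0.75],
  ],
)

```text
time_s: 27.22
eef_pos: [0.4646, 0.2946, 0.0486]
eef_rot: [[0.917, -0.399, 0.0], [-0.399, -0.917, -0.0], [0.0, -0.0, -1.0]]
contact_force: [-0.3, 0.2, -0.9]
opening: 0.0642
```

Request:
play_rows(
  steps=[
    [0,0,-0.02,0,0,0,0.75],
    [0,0,-0.04,0,0,0,0.75],
    [0,0,-0.05,0,0,0,0.75],
    [0,0.02,-0.05,0,0,0,0.75],
    [0,0.05,-0.02,0,0,0,0.75],
    [0,0.03,-0.02,0,0,0,0.75],
    [0,0,0,0,0,0,0.75],
    [0,0,0,0,0,0,0.75],
  ],
)

```text
time_s: 28.22
eef_pos: [0.4247, 0.2038, 0.2491]
eef_rot: [[0.917, -0.399, 0.0], [-0.399, -0.917, 0.002], [-0.0, -0.002, -1.0]]
contact_force: [-0.2, 0.0, -0.4]
opening: 0.0639
```

```bash
cat >> h.py <<'E'
def green(im,p,z):
    f=im.astype(float);m=((f[...,1]>1.4*f[...,2])&(f[...,1]>1.4*f[...,0])&(f[...,1]>60)).astype(np.uint8)
    n,l,s,c=cv2.connectedComponentsWithStats(m);i=1+s[1:,4].argmax();print('green',s[i],c[i],ray(p,*c[i],z).round(4))
E
python3 - <<'E'
from h import *
im,p=snap('wrist','w10.png');marks(im,p);green(im,p,.091)
to((.395,.05,.22),(.40,-.12,.23))
E
```

```text
green [242  34  33  36 946] [258.12684989  51.1807611 ] [0.4657 0.2968 0.091 ]
t 28.27 pos [0.4245 0.204  0.2486] yaw -23.45 z [-0.     0.001 -1.   ] op 0.0641 F [0.7 0.4 0.7]
(0.395, 0.05, 0.22) tool [0.0342 0.1531 0.0285] rows 2.4
(0.4, -0.12, 0.23) tool [ 0.0722  0.154  -0.0101] rows 2.5
```

The gel jar's top is about 1.4 mm from m3's centre. Now the clear bottle.

Request:
play_rows(
  steps=[
    [0.0114,0.051,0,0,0,0,0.9],
    [0.0114,0.051,0,0,0,0,0.9],
    [0.0114,0.051,0,0,0,0,0.9],
    [0.0202,0.0472,0,0,0,0,0.9],
    [0.0202,0.0472,0,0,0,0,0.9],
    [0.0202,0.0472,0,0,0,0,0.9],
    [0,0,0,0,0,0,0.9],
    [0,0,0,0,0,0,0.9],
  ],
)

```text
time_s: 29.28
eef_pos: [0.3942, -0.1044, 0.2485]
eef_rot: [[0.917, -0.399, -0.001], [-0.399, -0.917, -0.001], [-0.0, 0.001, -1.0]]
contact_force: [0.4, 1.7, -0.7]
opening: 0.0767
```

```bash
python3 - <<'E'
from h import *
im,p=snap('wrist','w11.png')
print(np.round(proj(p,(.418,-.049,.136)),1));to()
E
```

```text
[257.  109.8]
t 29.32 pos [ 0.3943 -0.1036  0.2484] yaw -23.4 z [-0.001 -0.001 -1.   ] op 0.0767 F [-0.7  0.7  0.1]
```

View pics/w11.png

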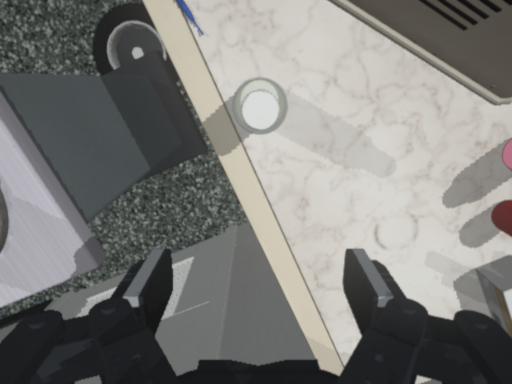

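The bottle's cap is at (261,107), so the bottle is at about (0.421,-0.048).

Request:
play_rows(
  steps=[
    [0.0027,-0.03,0,0,0,0,0.9],
    [0,-0.0315,0,0,0,0,0.9],
    [0,0,0.03,0,0,0,0.9],
    [0,0,0.04,0,0,0,0.9],
    [0,0,0.04,0,0,0,0.9],
    [0,0,0.03,0,0,0,0.9],
    [0,0,0.02,0,0,0,0.9],
    [0,0,0,0,0,0,0.9],
  ],
)

```text
time_s: 30.32
eef_pos: [0.4196, -0.0474, 0.0871]
eef_rot: [[0.918, -0.395, -0.005], [-0.395, -0.918, -0.0], [-0.004, 0.002, -1.0]]
contact_force: [-0.6, -0.5, -0.4]
opening: 0.0768
```

Request:
play_rows(
  steps=[
    [0,0,0,0,0,0,0.9],
    [0,0,0,0,0,0,0.7],
    [0,0,0,0,0,0,0.6],
    [0,0,0,0,0,0,0.5],
    [0,0,0,0,0,0,0.4],
    [0,0,0,0,0,0,0.35],
    [0,0,0,0,0,0,0.35],
  ],
)

```text
time_s: 31.2
eef_pos: [0.4213, -0.0496, 0.0894]
eef_rot: [[0.917, -0.399, 0.0], [-0.399, -0.917, 0.001], [-0.0, -0.001, -1.0]]
contact_force: [-2.4, 1.1, 7.2]
opening: 0.0433
```

```bash
python3 - <<'E'
from h import *
s=bot.sense();c=s['eef_pos'];R=np.array(s['eef_rot'])
off=R.T@(np.array([.4213,-.0483,c[2]])-c);print('in tool',off.round(4))
m4=np.array([.4344,.2248,c[2]+.011]); T=m4-R@np.array([0,off[1],0]);print(T)
to((c[0],c[1],.21),(.385,.08,.21),(T[0],T[1],.18),tuple(T))
E
```

```text
in tool [-0.0005 -0.0012  0.    ]
[0.43392988 0.22372091 0.10037986]
t 31.2 pos [ 0.4213 -0.0496  0.0894] yaw -23.54 z [ 0.     0.001 -1.   ] op 0.0433 F [-2.4  1.1  7.2]
(np.float64(0.42129558613947005), np.float64(-0.04958198393445994), 0.21) tool [-0.     -0.0002 -0.1206] rows 1.9
(0.385, 0.08, 0.21) tool [-0.085  -0.1043  0.0002] rows 1.7
(np.float64(0.43392988109770686), np.float64(0.22372090847899712), 0.18) tool [-0.0125 -0.1513  0.0302] rows 2.4
(np.float64(0.43392988109770686), np.float64(0.22372090847899712), np.float64(0.10037986062332871)) tool [0.     0.0001 0.0796] rows 1.3
```

Request:
play_rows(
  steps=[
    [0,0,-0.02,0,0,0,0.35],
    [0,0,-0.05,0,0,0,0.35],
    [0,0,-0.05,0,0,0,0.35],
    [-0.0285,-0.035,0,0,0,0,0.35],
    [-0.0285,-0.035,0,0,0,0,0.35],
    [-0.0285,-0.035,0,0,0,0,0.35],
    [-0.003,-0.0375,0,0,0,0,0.35],
    [-0.003,-0.0375,0.01,0,0,0,0.35],
  ],
)

```text
time_s: 32.2
eef_pos: [0.4093, 0.1538, 0.1991]
eef_rot: [[0.917, -0.398, 0.001], [-0.398, -0.917, 0.003], [-0.0, -0.004, -1.0]]
contact_force: [0.7, 0.4, -0.9]
opening: 0.0431
```

Request:
play_rows(
  steps=[
    [-0.003,-0.0375,0.01,0,0,0,0.35],
    [-0.003,-0.0375,0.01,0,0,0,0.35],
    [0,0,0.02,0,0,0,0.35],
    [0,0,0.03,0,0,0,0.35],
    [0,0,0.01,0,0,0,0.35],
    [0,0,0,0,0,0,0.35],
    [0,0,0,0,0,0,0.35],
    [0,0,0,0,0,0,0.35],
  ],
)

```text
time_s: 33.2
eef_pos: [0.4337, 0.2229, 0.1193]
eef_rot: [[0.917, -0.399, 0.001], [-0.399, -0.917, 0.001], [0.0, -0.001, -1.0]]
contact_force: [0.7, 0.3, -1.3]
opening: 0.043
```

```bash
python3 - <<'E'
from h import *
to((.4339,.2237,.1004))
E
```

```text
t 33.2 pos [0.4337 0.2229 0.1193] yaw -23.55 z [ 0.001  0.001 -1.   ] op 0.043 F [ 0.7  0.3 -1.3]
(0.4339, 0.2237, 0.1004) tool [-0.0002 -0.0008  0.0189] rows 0.3
```

Request:
play_rows(
  steps=[
    [0,-0.0015,0.01,0,0,0,0.35],
    [0,0,0.0085,0,0,0,0.35],
    [0,0,0,0,0,0,0.35],
    [0,0,0,0,0,0,0.35],
    [0,0,0,0,0,0,0.53],
    [0,0,0,0,0,0,0.58],
    [0,0,0,0,0,0,0.7],
    [0,0,0,0,0,0,0.85],
  ],
)

```text
time_s: 34.2
eef_pos: [0.4339, 0.2242, 0.0998]
eef_rot: [[0.917, -0.399, -0.0], [-0.399, -0.917, -0.0], [-0.0, 0.001, -1.0]]
contact_force: [0.5, 0.6, -0.7]
opening: 0.0724
```

Request:
play_rows(
  steps=[
    [0,0,-0.02,0,0,0,0.85],
    [0,0,-0.04,0,0,0,0.85],
    [0,0,-0.05,0,0,0,0.85],
    [0,0.02,-0.03,0,0,0,0.85],
    [0,0.04,-0.02,0,0,0,0.85],
    [0,0.03,0,0,0,0,0.85],
    [0,0,0,0,0,0,0.85],
    [0,0,0,0,0,0,0.85],
  ],
)

```text
time_s: 35.2
eef_pos: [0.398, 0.1427, 0.26]
eef_rot: [[0.917, -0.399, 0.0], [-0.399, -0.917, 0.001], [-0.0, -0.001, -1.0]]
contact_force: [-0.5, 0.0, 0.0]
opening: 0.0723
```

```bash
python3 - <<'E'
from h import *
im,p=snap('wrist','w12.png');green(im,p,.091);to()
print(np.round(proj(p,(.4344,.2248,.146)),1))
t,pt=snap('top','t2.png')
o=np.zeros((600,800,3),np.uint8);o[:384,:512]=im
o[384:,:]=cv2.resize(t[165:230,110:320],(800,248),interpolation=cv2.INTER_CUBIC)[:216]
cv2.imwrite('pics/f.png',o)
E
```

```text
Traceback (most recent call last):
  File "h.py", line 31, in green
    n,l,s,c=cv2.connectedComponentsWithStats(m);i=1+s[1:,4].argmax();print('green',s[i],c[i],ray(p,*c[i],z).round(4))
                                                    ~~~~~~~~~~~~~~^^
ValueError: attempt to get argmax of an empty sequence
```

```bash
python3 - <<'E'
from h import *
im=cv2.imread('pics/w12.png');p=bot.camera_params('wrist');to()
print(np.round(proj(p,(.4344,.2248,.146)),1))
t,pt=snap('top','t2.png');s,ps=snap('side','s2.png')
M=[(.5312,.444),(.4992,.3709),(.4667,.2978),(.4344,.2248)]
for m,h in zip(M,(.042,.076,.091,.146)): print('top',np.round(proj(pt,(m[0]-.003,m[1]-.0035,h)),1),'side',np.round(proj(ps,(*m,h)),1))
green(t,pt,.091)
o=np.zeros((600,800,3),np.uint8);o[:300,:400]=cv2.resize(im,(400,300))
o[300:,:]=cv2.resize(t[160:235,110:310],(800,300),interpolation=cv2.INTER_CUBIC)
o[:300,400:]=cv2.resize(s[170:305,150:330],(400,300),interpolation=cv2.INTER_CUBIC)
cv2.imwrite('pics/f.png',o)
E
```

```text
t 35.25 pos [0.3981 0.1429 0.26  ] yaw -23.46 z [ 0. -0. -1.] op 0.0725 F [-0.3  0.5  0. ]
[258.3  65. ]
top [139.8 189.6] side [197.3 270.4]
top [159.5 197.2] side [218.5 248.6]
top [181.6 206.3] side [239.6 232. ]
top [202.6 214. ] side [259.2 206.8]
green [177 202   7   9  42] [180.28571429 206.52380952] [0.463  0.2984 0.091 ]
```

View pics/f.png

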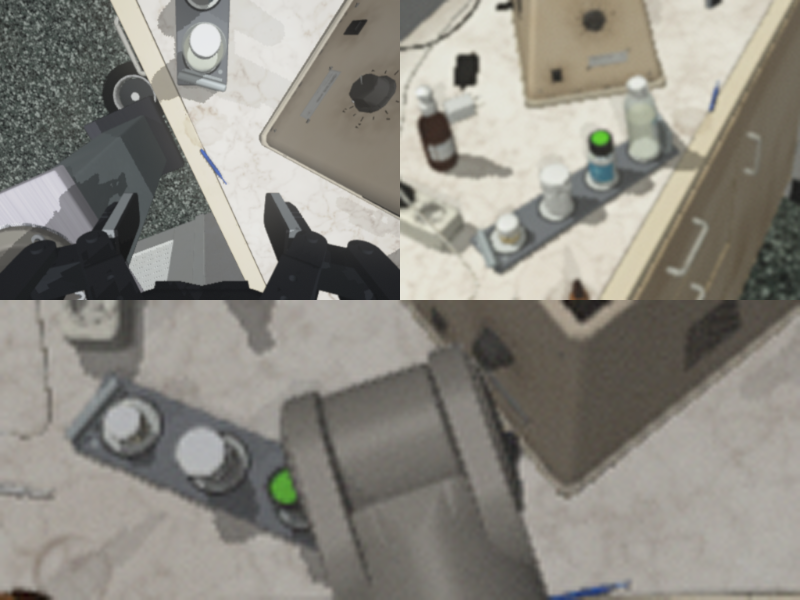

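All four stand upright in the right order. In the top view the small jar looks a few mm toward the high end, so I'll measure it from close up before handing in.

Request:
play_rows(
  steps=[
    [0,-0.05,-0.01,0,0,0,0.85],
    [0,-0.055,-0.01,0,0,0,0.85],
    [0,-0.055,0,0,0,0,0.85],
    [0,-0.05,0,0,0,0,0.85],
    [0,0,0,0,0,0,0.85],
    [0,0,0,0,0,0,0.85],
    [0,0,0,0,0,0,0.85],
  ],
)

```text
time_s: 36.22
eef_pos: [0.4821, 0.3329, 0.2803]
eef_rot: [[0.916, -0.401, -0.0], [-0.401, -0.916, -0.0], [-0.0, 0.0, -1.0]]
contact_force: [-0.6, 0.1, -0.5]
opening: 0.0725
```

```bash
python3 - <<'E'
from h import *
im,p=snap('wrist','w13.png');to()
M=[(.5312,.444),(.4992,.3709),(.4667,.2978),(.4344,.2248)]
for m,h in zip(M,(.042,.076,.091,.146)): print(np.round(proj(p,(*m,h)),1),'mark',np.round(proj(p,(*m,.01)),1))
try: green(im,p,.091)
except Exception: pass
g=cv2.cvtColor(im,cv2.COLOR_BGR2GRAY)
# bright caps
for th in (150,165,180,195,210):
    m=(g>th).astype(np.uint8); m[:, :200]=0;m[:,320:]=0
    n,l,s,c=cv2.connectedComponentsWithStats(m)
    for i in range(1,n):
        if 500<s[i,4]<6000: print(th,s[i],c[i].round(1))
x=[int(v) for v in proj(p,(*M[0],.03))]
o=im[max(x[1]-70,0):x[1]+180,x[0]-100:x[0]+100];cv2.imwrite('pics/g.png',cv2.resize(o,None,fx=2.4,fy=2.4))
print('crop origin',x[0]-100,max(x[1]-70,0))
E
```

```text
t 36.27 pos [0.482  0.333  0.2805] yaw -23.66 z [ 0.     0.001 -1.   ] op 0.0725 F [-0.   0.1 -0. ]
[258.   35.6] mark [258.   39.3]
[258.  121.5] mark [258.  114.6]
[257.6 204.5] mark [257.7 181.1]
[257.3 307.3] mark [257.5 239.9]
green [245 194  26  24 504] [257.1031746  205.36904762] [0.4658 0.2971 0.091 ]
150 [ 200    0   30  262 5911] [211.7 122.8]
150 [ 237   16   44   47 1357] [259.8  36.6]
150 [ 237   94   42   51 1692] [257.7 118.8]
150 [243 224  33  35 838] [258.1 240.1]
150 [242 260  34  22 522] [258.5 270.9]
165 [ 200    0   29  244 5204] [211.9 110.8]
165 [ 237   16   43   47 1289] [259.7  36.2]
165 [ 237   94   42   50 1584] [257.7 119.3]
180 [ 200    0   29  243 4887] [211.8 111. ]
180 [ 238   17   42   37 1044] [258.   34.2]
180 [ 238  104   39   40 1249] [257.1 123.4]
180 [ 247  255   73  109 4557] [291.3 311.1]
180 [ 215  275   63   89 1525] [245.5 319.2]
195 [245  23  27  31 658] [258.  38.]
195 [295  87  25  43 562] [306.8 109.9]
195 [ 238  104   39   40 1201] [257.2 123.3]
195 [200 155  27  59 683] [210.1 180.2]
195 [293 155  27  41 609] [306.2 175.4]
195 [291 215  29  32 573] [305.1 229.2]
195 [247 288  28  25 525] [260.3 299.7]
195 [262 302  47  37 808] [285.6 323.5]
210 [239 105  37  32 836] [258.4 119.8]
crop origin 157 0
```

View pics/g.png

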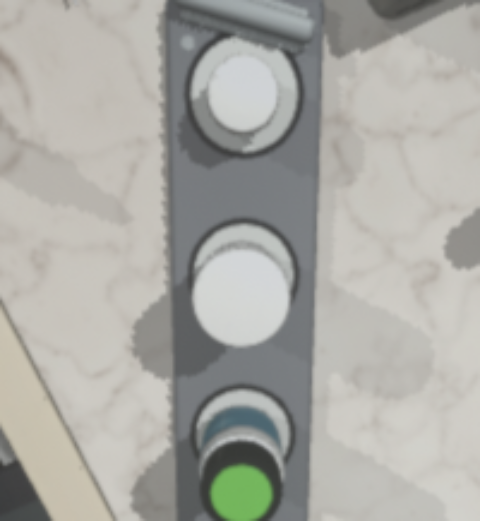

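The small, powder and gel jars are within about 2.5 mm of their centres. For the bottle I'll check the cap and foot in the earlier close view w12.

```bash
python3 - <<'E'
from h import *
s=bot.sense();p=bot.camera_params('wrist');R=np.array(s['eef_rot']);c=np.array(s['eef_pos'])
Rc=np.array(p['R']);tc=np.array(p['t']).ravel()
A=Rc@R; b=Rc@c+tc      # cam = A*tool + b
def at(pos,yaw):
    y=np.radians(yaw);Rt=np.array([[np.cos(y),np.sin(y),0],[np.sin(y),-np.cos(y),0],[0,0,-1]])
    q=dict(p);q['R']=A@Rt.T;q['t']=b-A@Rt.T@np.array(pos);return q
print('bottle at pick (w11)',ray(at((.3943,-.1036,.2484),-23.4),261,107,.136).round(4))
q=at((.3981,.1429,.26),-23.46);print('check',np.round(proj(q,(.4344,.2248,.146)),1))
im=cv2.imread('pics/w12.png');g=cv2.cvtColor(im,cv2.COLOR_BGR2GRAY)
for th in (170,185,200,215):
    m=(g>th).astype(np.uint8);m[:,:225]=0;m[:,300:]=0;m[120:]=0
    n,l,st,ce=cv2.connectedComponentsWithStats(m)
    for i in range(1,n):
        if st[i,4]>300: print(th,st[i],ce[i].round(1),ray(q,*ce[i],.146).round(4))
cv2.imwrite('pics/k.png',cv2.resize(im[:140,190:330],None,fx=4,fy=4,interpolation=cv2.INTER_CUBIC))
E
```

```text
bottle at pick (w11) [ 0.4214 -0.0473  0.136 ]
check [258.4  65. ]
170 [ 252    0   48  120 1223] [290.2  75.7] [0.4513 0.2101 0.146 ]
170 [ 239   29   45   61 1985] [261.   58.4] [0.4376 0.2278 0.146 ]
185 [276   0  24 120 954] [295.1  67.2] [0.4564 0.2137 0.146 ]
185 [ 243   29   40   44 1325] [262.6  50.5] [0.4405 0.2319 0.146 ]
185 [240  61  39  28 521] [257.3  78.1] [0.4304 0.2174 0.146 ]
200 [277   0  23 120 857] [295.5  68.5] [0.4563 0.2128 0.146 ]
200 [ 244   30   39   42 1285] [262.5  50.4] [0.4405 0.2319 0.146 ]
200 [240  62  38  25 425] [257.4  77.8] [0.4305 0.2176 0.146 ]
215 [ 244   31   38   41 1222] [262.5  50.6] [0.4404 0.2319 0.146 ]
```

The viewer limit is reached, but the cap reads about 9 mm from the mark's centre along the rack. I'll use pixel profiles to check whether the bottle is off-centre or tilted.

```bash
python3 - <<'E'
from h import *
im=cv2.imread('pics/w12.png');g=cv2.cvtColor(im,cv2.COLOR_BGR2GRAY)
for u in (250,260,270): print('col',u,' '.join(map(str,g[0:125:3,u])))
for v in (40,50,62,75,85): print('row',v,' '.join(map(str,g[v,200:310:3])))
E
```

```text
col 250 98 103 153 120 66 98 99 103 131 137 153 156 223 233 233 233 233 233 233 233 233 233 213 130 191 209 207 208 203 179 116 137 104 134 135 130 104 145 161 162 162 163
col 260 97 98 113 139 66 114 136 136 136 145 208 232 232 233 233 233 233 233 233 234 233 234 233 234 163 143 209 208 207 197 161 115 152 129 201 189 164 122 158 164 164 164
col 270 85 194 209 97 101 127 133 137 137 138 183 230 233 233 233 233 233 233 234 234 234 233 234 228 133 212 211 210 208 157 139 88 148 177 137 207 193 161 126 150 165 193
row 40 223 223 186 154 158 157 159 158 158 119 138 138 139 149 143 180 230 233 233 233 233 233 233 233 233 233 224 155 156 142 139 191 208 212 225 224 215
row 50 219 219 219 221 222 223 222 221 159 130 140 140 147 160 167 232 233 233 233 233 233 233 233 233 233 233 233 224 154 160 139 199 209 217 227 227 226
row 62 218 149 223 219 221 223 223 219 161 129 140 141 162 163 204 154 232 234 234 234 234 233 234 234 234 234 217 161 167 154 136 213 215 215 225 226 226
row 75 220 222 218 165 223 219 217 197 155 106 108 94 98 167 209 209 209 209 200 165 143 145 163 207 211 213 181 165 144 136 132 214 214 214 214 212 213
row 85 220 220 217 176 120 160 163 162 156 106 107 107 104 75 125 150 193 200 205 206 206 205 206 205 183 148 83 131 136 136 136 215 215 214 212 211 206
```

Request:
play_rows(
  steps=[
    [0,0.05,0,0,0,0,0.85],
    [0,0.055,0,0,0,0,0.85],
    [0,0.0625,0,0,0,0,0.85],
    [0,0.062,0,0,0,0,0.85],
    [0,0.062,0,0,0,0,0.85],
    [0,0.05,0,0,0,0,0.85],
    [0.03,0.05,0,0,0,0,0.85],
    [0,0,0,0,0,0,0.85],
  ],
)

```text
time_s: 37.28
eef_pos: [0.3588, -0.0295, 0.2804]
eef_rot: [[0.911, -0.411, -0.0], [-0.411, -0.911, 0.003], [-0.001, -0.003, -1.0]]
contact_force: [0.6, -0.4, 0.6]
opening: 0.0725
```

```bash
python3 - <<'E'
from h import *
to();t,pt=snap('top','t3.png');s,ps=snap('side','s3.png')
b=np.array([-.003,-.0035,0])
for n,X in dict(cap=(.4344,.2248,.146),foot=(.4344,.2248,.010)).items(): print(n,np.round(proj(pt,np.array(X)+b),1),np.round(proj(ps,X),1))
g=cv2.cvtColor(t,cv2.COLOR_BGR2GRAY)
print('top rows 203-230, cols 190-222');print(g[203:230,190:222])
g=cv2.cvtColor(s,cv2.COLOR_BGR2GRAY)
print('side rows 200-250 step2, cols 242-278')
print(g[200:250:2,242:278])
E
```

```text
t 37.27 pos [ 0.3588 -0.0295  0.2804] yaw -24.29 z [-0.     0.003 -1.   ] op 0.0725 F [ 0.6 -0.4  0.6]
cap [202.6 214. ] [259.2 206.8]
foot [208.4 219. ] [259.9 237.5]
top rows 203-230, cols 190-222
[[ 87  83  91  96  99  96  93 102 124 142 149 158 159 157 155 158 170 171
  172 170 172 169 170 169 167 167 165 163 156 154 154 157]
 [125  98  76  89  96  96  98 101 101 106 125 140 146 154 152 157 164 167
  167 167 170 174 172 170 168 165 153 153 153 154 152 151]
 [126 139  90  71  93  95  94  96  96  97 100 104 116 142 140 147 153 155
  162 158 165 165 171 169 166 163 152 151 148 148 147 145]
 [ 78 125 123  76  93  97  94  96 100  94  97 104 103 103 101 122 139 149
  153 159 156 159 165 163 154 153 153 149 146 146 146 143]
 [ 74 110 142  96  83  95  95  98 110 121 126 112 104 102 101 101 110 127
  140 142 149 155 154 155 152 153 149 152 149 146 148 150]
 [ 67  89 135  99  78  95 102 123 148 165 171 150 130 102 106 110 105 100
   98 100 121 142 146 156 156 154 151 152 151 151 149 147]
 [ 73  79 110 116  74  99 119 163 179 178 180 179 168 130  99 111 115 109
  103  98  97 103 120 143 149
[... 5754 characters left out ...]
 116 148 169 176 179 179 180
  181 175 166 149 131 105  78  65  72  77  78  81  89 104 116 121 119 120]
 [162 151 138 122 114 109 112 115 116 116 113 106 102 108 118 124 131 135
  129 111  97  88  80  77  75  76  79  87 102 117 125 129 127 119 119 125]
 [119 110  99  98 107 106 110 112 114 114 115 115 115 113 111 110 109 107
  107 105 109 108 104  96  90  93 104 115 127 132 132 126 118 122 128 127]
 [ 93  90  90  98 104  92  79  80  87  89  89  89  95 104 107 106 107 109
  109 105  98  94  98 121 147 173 193 199 199 194 177 151 143 149 151 149]
 [ 93  90  89  97 109 105  85  69  72  76  75  76  76  78  77  78  78  82
   92  99 120 147 175 201 216 218 216 215 210 193 183 193 201 202 203 203]]
```

The profiles show the bottle's body ring as well as its cap shifted about 10 mm toward the gel jar, with white mark exposed on the plate side. So it is a shift, not a tilt, and it is too near the 12 mm limit. I'll compute its position for a regrip.

```bash
python3 - <<'E'
from h import *
s=bot.sense();p=bot.camera_params('wrist');R=np.array(s['eef_rot']);c=np.array(s['eef_pos'])
Rc=np.array(p['R']);tc=np.array(p['t']).ravel();A=Rc@R;b=Rc@c+tc
y=np.radians(-23.46);Rt=np.array([[np.cos(y),np.sin(y),0],[np.sin(y),-np.cos(y),0],[0,0,-1]])
q=dict(p);q['R']=A@Rt.T;q['t']=b-A@Rt.T@np.array([.3981,.1429,.26])
m4=np.array([.4344,.2248,0])
L=[('cap w12',ray(q,262.5,50.5,.146)),('body w12',ray(q,262.5,52,.09)),('ring w12',ray(q,258.6,71,.01))]
pt=bot.camera_params('top');L.append(('cap top',ray(pt,199.8,212.2,.146)+[.003,.0035,0]))
# side/top triangulation of the cap
ps=bot.camera_params('side')
for z in (.136,.141,.146,.151): L.append(('side %g'%z,ray(ps,256.4,206.5,z)))
for n,X in L:
    d=Rt.T@(X-m4);print(n,X.round(4),'across',d[0].round(4),'toward plate',d[1].round(4))
to((.4385,.2305,.26))
E
```

```text
cap w12 [0.4405 0.2319 0.146 ] across 0.0027 toward plate -0.0089
body w12 [0.4423 0.2345 0.09  ] across 0.0034 toward plate -0.012
ring w12 [0.4344 0.2239 0.01  ] across 0.0004 toward plate 0.0008
cap top [0.4399 0.2332 0.146 ] across 0.0017 toward plate -0.0099
side 0.136 [0.4478 0.2172 0.136 ] across 0.0153 toward plate 0.0016
side 0.141 [0.4452 0.2222 0.141 ] across 0.011 toward plate -0.0019
side 0.146 [0.4427 0.2271 0.146 ] across 0.0067 toward plate -0.0055
side 0.151 [0.4402 0.2321 0.151 ] across 0.0024 toward plate -0.009
t 37.38 pos [ 0.3587 -0.0247  0.2804] yaw -23.76 z [-0.001  0.004 -1.   ] op 0.0728 F [ 0.1 -0.1  0.6]
(0.4385, 0.2305, 0.26) tool [-0.0297 -0.2656  0.0214] rows 4.3
```

Request:
play_rows(
  steps=[
    [-0.029,-0.03,0,0,0,0,0.85],
    [0,-0.055,0,0,0,0,0.85],
    [0,-0.055,0,0,0,0,0.85],
    [0,-0.055,0,0,0,0,0.85],
    [0,-0.05,0,0,0,0,0.85],
    [0,-0.0233,0.02,0,0,0,0.85],
    [0,0,0,0,0,0,0.85],
    [0,0,0,0,0,0,0.85],
  ],
)

```text
time_s: 38.38
eef_pos: [0.4392, 0.2335, 0.2612]
eef_rot: [[0.917, -0.399, -0.0], [-0.399, -0.917, 0.001], [-0.001, -0.0, -1.0]]
contact_force: [0.3, 0.2, 0.6]
opening: 0.0729
```

```bash
python3 - <<'E'
from h import *
to((.4405,.2325,.094))
E
```

```text
t 38.38 pos [0.4392 0.2335 0.2612] yaw -23.52 z [-0.     0.001 -1.   ] op 0.0729 F [0.3 0.2 0.6]
(0.4405, 0.2325, 0.094) tool [0.0017 0.0005 0.1672] rows 2.7
```

Request:
play_rows(
  steps=[
    [0.0015,0.0005,0.04,0,0,0,0.85],
    [0,0,0.05,0,0,0,0.85],
    [0,0,0.04,0,0,0,0.85],
    [0,0,0.025,0,0,0,0.85],
    [0,0,0.012,0,0,0,0.85],
    [0,0,0,0,0,0,0.85],
    [0,0,0,0,0,0,0.85],
  ],
)

```text
time_s: 39.25
eef_pos: [0.4421, 0.2333, 0.0955]
eef_rot: [[0.917, -0.4, 0.002], [-0.4, -0.917, 0.003], [0.001, -0.004, -1.0]]
contact_force: [1.0, 0.4, 0.4]
opening: 0.0726
```

Request:
play_rows(
  steps=[
    [0,0,0,0,0,0,0.7],
    [0,0,0,0,0,0,0.62],
    [0,0,0,0,0,0,0.56],
    [0,0,0,0,0,0,0.5],
    [0,0,0,0,0,0,0.42],
    [0,0,0,0,0,0,0.35],
    [0,0,0,0,0,0,0.35],
  ],
)

```text
time_s: 40.12
eef_pos: [0.4408, 0.2332, 0.0944]
eef_rot: [[0.917, -0.399, -0.001], [-0.399, -0.917, 0.002], [-0.001, -0.001, -1.0]]
contact_force: [-1.5, 0.5, 5.0]
opening: 0.0433
```

```bash
python3 - <<'E'
from h import *
to((.4344,.2248,.099))
im,p=snap('wrist','w14.png')
g=cv2.cvtColor(im,cv2.COLOR_BGR2GRAY)
c=bot.sense()['eef_pos']
print('expected cap centre',np.round(proj(p,(c[0],c[1],.146)),1))
for u in (240,258,276): print(u,' '.join(map(str,g[230:384:4,u])))
E
```

```text
t 40.12 pos [0.4408 0.2332 0.0944] yaw -23.53 z [-0.001  0.002 -1.   ] op 0.0433 F [-1.5  0.5  5. ]
(0.4344, 0.2248, 0.099) tool [-0.0025  0.0103 -0.0046] rows 0.2
expected cap centre [256.  379.6]
240 157 157 163 172 172 150 140 141 145 148 152 153 154 154 154 155 154 153 155 155 121 181 103 91 112 109 106 104 104 105 148 188 165 49 25 23 26 27 29
258 160 163 174 173 172 165 149 146 149 153 156 156 156 156 156 156 154 154 153 147 183 120 119 114 121 120 120 120 112 151 169 125 123 123 36 21 22 24 25
276 158 159 163 163 141 133 134 137 141 144 148 150 150 150 150 150 150 148 146 134 171 96 92 92 91 90 89 88 88 99 125 136 125 45 25 23 22 23 24
```

Request:
play_rows(
  steps=[
    [0,0,-0.006,0,0,0,0.35],
    [0,0,0,0,0,0,0.35],
    [-0.0012,0.005,0,0,0,0,0.35],
    [-0.0013,0.0045,0,0,0,0,0.35],
    [0,0,0,0,0,0,0.35],
    [0,0,0.003,0,0,0,0.35],
    [0,0,0.0025,0,0,0,0.35],
    [0,0,0,0,0,0,0.35],
  ],
)

```text
time_s: 41.18
eef_pos: [0.4374, 0.2273, 0.0957]
eef_rot: [[0.917, -0.399, 0.006], [-0.399, -0.917, 0.005], [0.003, -0.007, -1.0]]
contact_force: [3.1, 4.6, 0.9]
opening: 0.0434
```

Request:
play_rows(
  steps=[
    [0,0,0,0,0,0,0.35],
    [0,0,0,0,0,0,0.53],
    [0,0,0,0,0,0,0.56],
    [0,0,0,0,0,0,0.65],
    [0,0,0,0,0,0,0.75],
    [0,0,0,0,0,0,0.85],
    [0,0,-0.02,0,0,0,0.85],
    [0,0,-0.04,0,0,0,0.85],
  ],
)

```text
time_s: 42.18
eef_pos: [0.4334, 0.2245, 0.1537]
eef_rot: [[0.917, -0.4, -0.004], [-0.4, -0.917, -0.002], [-0.003, 0.003, -1.0]]
contact_force: [0.1, 0.6, 1.0]
opening: 0.0725
```

Request:
play_rows(
  steps=[
    [0,0,-0.05,0,0,0,0.85],
    [0,0.02,-0.03,0,0,0,0.85],
    [0,0.04,-0.02,0,0,0,0.85],
    [0,0.03,0,0,0,0,0.85],
    [0,0,0,0,0,0,0.85],
    [0,0,0,0,0,0,0.85],
    [0,0,0,0,0,0,0.85],
  ],
)

```text
time_s: 43.05
eef_pos: [0.399, 0.1435, 0.2542]
eef_rot: [[0.917, -0.398, 0.0], [-0.398, -0.917, 0.0], [-0.0, -0.0, -1.0]]
contact_force: [0.5, 0.8, -0.5]
opening: 0.0726
```

```bash
python3 - <<'E'
from h import *
im,p=snap('wrist','w15.png');to();g=cv2.cvtColor(im,cv2.COLOR_BGR2GRAY)
m4=np.array([.4344,.2248,0]);R=np.array(bot.sense()['eef_rot'])
print('exp',np.round(proj(p,m4+[0,0,.146]),1),'ring',np.round(proj(p,m4+[0,0,.01]),1))
for th in (195,210,220):
    m=(g>th).astype(np.uint8);m[:,:225]=0;m[:,300:]=0;m[130:]=0
    n,l,st,ce=cv2.connectedComponentsWithStats(m)
    for i in range(1,n):
        if 500<st[i,4]<2500 and st[i,0]+st[i,2]<300: X=ray(p,*ce[i],.146);print(th,st[i],ce[i].round(1),'across/toward plate',(R.T@(X-m4))[:2].round(4))
for u in (250,260,270): print('col',u,' '.join(map(str,g[0:125:3,u])))
for v in (50,62,75,85): print('row',v,' '.join(map(str,g[v,200:310:3])))
E
```

```text
t 43.1 pos [0.399  0.1434 0.2541] yaw -23.48 z [-0. -0. -1.] op 0.0729 F [-0.1 -0.6 -0. ]
exp [257.4  66.1] ring [257.7  71. ]
195 [ 244   35   40   43 1340] [263.1  55.9] across/toward plate [ 0.0037 -0.0062]
210 [ 244   36   39   42 1294] [263.   56.1] across/toward plate [ 0.0036 -0.0061]
220 [ 244   36   39   42 1246] [263.1  56.1] across/toward plate [ 0.0037 -0.0061]
col 250 97 100 148 124 61 97 98 113 135 136 136 137 153 168 229 231 233 232 233 233 233 233 233 233 193 130 195 208 207 206 201 161 108 119 137 132 115 134 151 161 160 161
col 260 97 98 119 137 65 121 135 135 135 136 137 166 227 232 232 233 233 233 233 233 233 233 233 233 233 233 153 172 208 207 205 194 135 110 147 203 181 135 145 162 164 163
col 270 88 206 205 75 108 126 131 136 137 138 138 148 205 232 232 233 233 233 233 233 233 233 233 233 234 228 131 211 211 210 205 123 130 176 142 170 207 183 131 148 152 166
row 50 219 218 220 222 223 222 219 187 128 138 138 138 144 147 158 221 232 232 232 232 233 233 233 233 233 233 233 227 151 163 136 198 208 218 226 226 226
row 62 160 222 220 220 222 223 222 204 132 138 140 141 162 162 143 225 233 233 233 233 233 233 233 233 233 233 233 226 171 154 146 213 214 215 225 226 225
row 75 220 221 149 222 220 218 220 220 134 106 107 85 154 195 211 209 177 131 194 230 233 233 233 230 212 147 186 166 166 149 133 214 214 214 214 217 219
row 85 219 220 220 212 172 165 163 158 140 106 107 107 81 108 190 206 206 207 207 207 208 209 210 211 211 196 161 139 134 136 133 214 214 214 212 212 203
```

The bottle moved only about 3 mm and there was a lateral reaction of about 5 N, so the foot may be touching the plate with the bottle slightly tilted. I'll compare its axis slope in the side view with that of the gel jar and of the bottle at its start.

```bash
cat > ax.py <<'E'
from h import *
def edges(g,u0,rows,w=12):
    out=[]
    for v in rows:
        r=cv2.GaussianBlur(g[v:v+1,:].astype(np.float32),(3,1),0)[0]
        a=int(u0)-w;L=r[a:int(u0)-3];Rr=r[int(u0)+4:int(u0)+w+1]
        out.append((v,a+int(L.argmin()),int(u0)+4+int(Rr.argmin())))
    return out
E
python3 - <<'E'
from ax import *
s,ps=snap('side','s4.png');t,pt=snap('top','t4.png');to()
s0=cv2.imread('pics/side0.png')
g=cv2.cvtColor(s,cv2.COLOR_BGR2GRAY);g0=cv2.cvtColor(s0,cv2.COLOR_BGR2GRAY)
print('start exp cap/foot',np.round(proj(ps,(.4214,-.0475,.136)),1),np.round(proj(ps,(.4214,-.0475,0)),1))
print(g0[162:198:2,282:310])
print('now exp',np.round(proj(ps,(.4344,.2248,.146)),1),np.round(proj(ps,(.4344,.2248,.01)),1))
print(g[200:248:2,244:276])
gt=cv2.cvtColor(t,cv2.COLOR_BGR2GRAY);print('top',gt[206:226:1,190:218] if 1 else '')
E
```

```text
t 43.2 pos [0.399  0.1431 0.2541] yaw -23.5 z [-0. -0. -1.] op 0.0727 F [ 0.  -0.4 -0.7]
start exp cap/foot [295.1 163.4] [293.4 192.7]
[[121 119 134 155 166 179 200 214 216 211 202 198 206 217 223 219 215 213
  224 228 222 215 212 216 217 218 218 216]
 [190 193 205 219 223 223 223 222 221 209 184 183 194 201 210 206 183 173
  199 213 199 176 175 199 212 214 216 215]
 [203 211 216 221 222 223 223 224 222 207 174 154 155 161 162 158 150 146
  158 162 148 141 158 188 202 210 214 213]
 [201 203 206 212 219 222 223 220 207 187 170 156 153 153 153 152 146 147
  152 150 139 127 128 131 140 152 173 198]
 [204 204 205 206 211 217 215 203 188 183 184 183 182 182 181 176 169 162
  153 148 153 152 148 155 157 156 172 197]
 [203 204 203 202 202 204 195 178 170 179 188 192 192 191 190 186 181 176
  171 185 208 212 205 206 208 205 205 205]
 [198 199 199 200 200 199 188 166 160 170 180 186 187 186 183 180 173 168
  169 186 207 210 204 202 202 204 207 211]
 [197 200 200 201 200 198 189 172 167 173 177 178 178 179 179 179 177 173
  170 185 206 212 210 207 207 208 211 212]
 [204 202 203 200 200 196 18
[... 6016 characters left out ...]
118 130 129 127 128 130 126 122 118  87  87  96 104 110 106 106 111 106
  113 110 112 113 117 120 123 126 123 129]
 [108 127 130 127 123 125 119 120 114  90  66  97 105 107 106 106 106 106
  106 111 111 113 118 118 122 126 127 128]
 [ 96 122 126 123 123 121 119 116 113 104  73  89 104 101 106 106 108 110
  106 111 111 114 116 120 122 123 129 127]
 [105 114 122 121 122 119 114 113 116 109  85  82 104 102 106 103 108 109
  108 109 107 112 113 116 121 121 127 127]
 [112 111 121 117 113 114 113 111 113 109  90  73 104 104 103 105 106 107
  106 106 109 112 112 114 120 122 126 128]
 [110 106 114 117 113 112 113 108 112 110 101  82 100 104 106 105 105 106
  109 108 109 112 110 116 120 121 122 127]]
```

The evidence now fits a tilt of about 0.07–0.08 rad. The bottle rotated slightly in the grip, its foot met the high plate, and it stayed wedged there, which also explains the 5 N. To fix it I'll regrip, lift, shift 6 mm away from the plate and release, so it can settle flat.

Request:
play_rows(
  steps=[
    [0.001,-0.045,0,0,0,0,0.85],
    [0.001,-0.046,0,0,0,0,0.85],
    [0,0,0.03,0,0,0,0.85],
    [0,0,0.05,0,0,0,0.85],
    [0,0,0.04,0,0,0,0.85],
    [0,0,0.025,0,0,0,0.85],
    [0,0,0.014,0,0,0,0.85],
    [0,0,0,0,0,0,0.85],
  ],
)

```text
time_s: 44.2
eef_pos: [0.4368, 0.2252, 0.0948]
eef_rot: [[0.917, -0.399, -0.001], [-0.399, -0.917, -0.0], [-0.001, 0.001, -1.0]]
contact_force: [-0.9, -0.3, 0.4]
opening: 0.0726
```

Request:
play_rows(
  steps=[
    [0,0,0,0,0,0,0.7],
    [0,0,0,0,0,0,0.62],
    [0,0,0,0,0,0,0.56],
    [0,0,0,0,0,0,0.5],
    [0,0,0,0,0,0,0.42],
    [0,0,0,0,0,0,0.35],
    [0,0,0,0,0,0,0.35],
    [0,0,-0.005,0,0,0,0.35],
  ],
)

```text
time_s: 45.2
eef_pos: [0.4371, 0.2255, 0.1003]
eef_rot: [[0.917, -0.4, 0.0], [-0.4, -0.917, 0.001], [-0.0, -0.001, -1.0]]
contact_force: [0.7, 1.1, -2.2]
opening: 0.0428
```

Request:
play_rows(
  steps=[
    [0,0,0,0,0,0,0.35],
    [0,0,0,0,0,0,0.35],
  ],
)

```text
time_s: 45.45
eef_pos: [0.4373, 0.2254, 0.1004]
eef_rot: [[0.917, -0.4, 0.0], [-0.4, -0.917, 0.001], [0.0, -0.001, -1.0]]
contact_force: [0.5, -0.5, -1.2]
opening: 0.043
```

Request:
play_rows(
  steps=[
    [-0.001,-0.003,0,0,0,0,0.35],
    [-0.001,-0.003,0,0,0,0,0.35],
    [0,0,0,0,0,0,0.35],
    [0,0,0.003,0,0,0,0.35],
    [0,0,0.0015,0,0,0,0.35],
    [0,0,0,0,0,0,0.35],
    [0,0,0,0,0,0,0.35],
  ],
)

```text
time_s: 46.32
eef_pos: [0.4377, 0.2315, 0.0963]
eef_rot: [[0.917, -0.4, -0.0], [-0.4, -0.917, 0.001], [-0.001, -0.001, -1.0]]
contact_force: [-2.3, -0.4, 5.0]
opening: 0.0433
```

Request:
play_rows(
  steps=[
    [0,0,0,0,0,0,0.53],
    [0,0,0,0,0,0,0.56],
    [0,0,0,0,0,0,0.65],
    [0,0,0,0,0,0,0.75],
    [0,0,0,0,0,0,0.85],
    [0,0,-0.02,0,0,0,0.85],
    [0,0,-0.04,0,0,0,0.85],
    [0,0,-0.05,0,0,0,0.85],
  ],
)

```text
time_s: 47.32
eef_pos: [0.4369, 0.2312, 0.2063]
eef_rot: [[0.917, -0.4, -0.002], [-0.4, -0.917, -0.001], [-0.002, 0.001, -1.0]]
contact_force: [0.9, 1.7, 0.2]
opening: 0.0727
```

Request:
play_rows(
  steps=[
    [0,0.02,-0.03,0,0,0,0.85],
    [0,0.04,-0.02,0,0,0,0.85],
    [0,0.025,0,0,0,0,0.85],
    [0,0,0,0,0,0,0.85],
    [0,0,0,0,0,0,0.85],
    [0,0,0,0,0,0,0.85],
  ],
)

```text
time_s: 48.08
eef_pos: [0.4039, 0.1546, 0.2556]
eef_rot: [[0.917, -0.398, 0.0], [-0.398, -0.917, -0.0], [0.0, 0.0, -1.0]]
contact_force: [-0.2, -0.6, 0.1]
opening: 0.0728
```

```bash
cat > chk.py <<'E'
from h import *
import sys
im,p=snap('wrist','w_%s.png'%sys.argv[1]);to();g=cv2.cvtColor(im,cv2.COLOR_BGR2GRAY)
m4=np.array([.4344,.2248,0]);R=np.array(bot.sense()['eef_rot'])
print('exp',np.round(proj(p,m4+[0,0,.146]),1),'ring',np.round(proj(p,m4+[0,0,.01]),1))
for th in (210,220):
    m=(g>th).astype(np.uint8);m[:,:225]=0;m[:,300:]=0;m[140:]=0
    n,l,st,ce=cv2.connectedComponentsWithStats(m)
    for i in range(1,n):
        if 500<st[i,4]<2500 and st[i,0]+st[i,2]<300: X=ray(p,*ce[i],.146);print(th,st[i],ce[i].round(1),'across/toward plate',(R.T@(X-m4))[:2].round(4))
for u in (250,260,270): print('col',u,' '.join(map(str,g[0:125:3,u])))
s,ps=snap('side','s_%s.png'%sys.argv[1]);g=cv2.cvtColor(s,cv2.COLOR_BGR2GRAY)
print(g[202:246:2,246:272])
E
python3 chk.py a
```

```text
t 48.12 pos [0.4038 0.1545 0.2556] yaw -23.47 z [-0. -0. -1.] op 0.0729 F [0.6 1.2 0.2]
exp [257.5  85.5] ring [257.7  83.2]
210 [ 238   62   38   40 1196] [256.7  81.3] across/toward plate [-0.0005 -0.0026]
220 [ 239   62   37   40 1144] [256.8  81.4] across/toward plate [-0.0004 -0.0026]
col 250 40 44 120 99 97 98 111 151 66 84 98 98 132 135 135 136 136 142 144 158 162 227 231 231 231 231 231 232 232 231 232 232 232 227 154 169 149 109 135 132 134 138
col 260 43 42 59 111 97 97 98 135 119 71 134 134 134 135 135 136 136 154 148 162 172 227 231 231 231 232 232 232 232 232 232 232 232 231 197 170 152 124 143 202 184 151
col 270 45 133 115 89 79 119 207 165 71 125 125 135 135 136 136 137 137 138 150 148 163 167 198 229 231 232 231 232 232 232 232 231 191 166 166 142 128 176 134 145 207 187
[[152 153 152 152 151 150 150 151 148 148 148 148 147 146 144 135 130 139
  144 138 123 130 174 211 221 219]
 [146 148 148 148 146 144 141 138 139 149 163 178 189 190 181 161 145 134
  131 131 132 142 164 188 210 216]
 [136 135 135 134 135 132 131 132 158 200 222 228 229 228 226 221 200 160
  144 156
[... 1397 characters left out ...]
69 168 159
  146 129 104  84  81  89 102 108]
 [165 196 195 173 152 130 117 133 155 173 184 190 194 196 195 193 187 181
  167 144 114  94  82  88 102 108]
 [108 127 126 119 116 102 101 142 183 197 198 197 196 195 195 196 194 192
  186 165 132 103  93  94 103 105]
 [111 118 118 117 117 103 101 145 187 198 198 197 195 195 196 195 193 193
  187 168 126  89  84  93  98  93]
 [119 113 116 119 117 113 103 110 145 175 188 194 196 197 195 194 188 174
  149 112  80  68  73  80  80  84]
 [115 112 115 118 118 118 117 109 104 100 106 123 140 135 128 119 105  91
   79  75  74  76  83  91 105 120]
 [110 111 112 114 116 118 118 117 118 117 114 113 110 107 106 106 110 111
  105  94  90  97 107 119 129 135]]
```

The bottle now stands straight: its edges are vertical in the side view and the cap is 2.6 mm from the mark's centre. The gripper is clear of everything, so I'm handing in.

```bash
python3 -c "
from rig import bot
print(bot.finish_job())"
```

```text
the job is handed in; nothing more can be done
None
```

The clear bottle, gel jar, powder jar and small jar now stand on the four rack marks, tallest next to the high end plate. I handed the job in at about 48 s of the 134 s allowed. The hand-in gives no verdict, so what follows rests on my own measurements.

| Item | Last measured distance from mark centre |
|---|---|
| Clear bottle | about 2.6 mm |
| Gel jar | about 1 mm |
| Powder jar | about 2 mm |
| Small jar | about 2.5 mm |

- **Clear bottle:** the first placing was bad. The bottle had turned slightly in the grip and its foot appeared to wedge against the high end plate, leaving it tilted about 0.07 rad. One correction moved it only 3 mm. I then lifted it, shifted it 6 mm away from the plate and released it. After that its edges were vertical in the side view.
- **Camera disagreement:** the top camera's positions were 3–5 mm off the wrist camera's. I used the wrist camera because it agreed with the grasps.
- **Not checked:** I used all 16 picture views, so the last bottle checks came from pixel values only. I did not re-measure the three jars after the final regrip, or the dropper bottle and needle box at the end. I never deliberately touched either bystander, and I saw no sign of contact with the mixer.

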